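Pack the relay tray from the spares stack

ROBOT

A 7-joint arm with a two-finger parallel gripper is mounted at the origin on the work surface. World frame = base frame: x ahead of the robot, y to its left, z up, the work surface at z = 0. Lengths are in m, angles in rad, forces in N, time in s.
With the tool pointing down it reaches from about 0.425 to 0.8 m from the base axis. Payload 8.3 kg.
Tool frame: the origin (TCP) lies on the centre line of the jaws, within the pads' length; the fingertips stand 25 mm ahead of it and the grasp point (between the pads) lies 6 mm ahead of it; z points along the fingers, y is the line along which they close (so a half turn about z gives the same grasp; the last joint's range is limited). The gripper opens to 85 mm and grips with 20 to 120 N. Pads are 22 mm wide; open, the fingers measure 114 mm over their backs; the gripper's body (76 mm by 85 mm) begins 54 mm behind the grasp point. The pads swing forward as they close: fully open they stand 13 mm farther back than shut.
Start: joints at [-1.171, 0.383, 0.016, 1.37, -0.006, 1.388, -0.046], TCP at [0.279, 0.559, 0.256] pointing down, gripper open.
Joint ranges: [-2.95, 2.95], [-0.25, 2.06], [-1.52, 1.56], [0.18, 2.33], [-1.44, 4.58], [0.02, 2.06], [-3.01, 3.01]. Speed limits (rad/s): [2.39, 2.39, 3.01, 3.01, 3.14, 3.14, 3.14].

INTERFACE

Orientations are given as a unit quaternion [w, x, y, z].
In Python, from plant import manip, viewer, close_job, models gives the robot as it stands.
- The arm moves only by the tool step_arm, never from a script. Its argument "increments" is a list of rows, each a list of 4 numbers: the shift along the tool's x, y, z in m, then the turn about the tool's z in rad. In form: [[tx, ty, tz, roll], ...]. A call has 1 to 10 rows; each row shifts and turns the commanded pose from where the row before left it, along the tool's axes as they then stand; what a row does not reach is not made up. A row lasts 1/12 s, in which the tool goes at most 41.7 mm and 7.16 degrees, less where a joint would pass 70% of its speed; a pose out of reach is approached as far as the arm can. A call is refused whole if a number of a shift passes 0.0417 or a number of a turn 0.125, either way. A call with a gripper value outside its range is refused whole. "hand" is the opening, from 0 (shut) to 1 (fully open), set as the call begins (left out, the last holds). The fingers move at their own pace and stop on an object; the grip force is fixed at half the most. Time passes only in rows, so rows that do not move let the fingers close. It gives the time, the measured TCP pose, the force, the opening and the grip force at its end, in the units of the state.
- manip.get_obs(): the state, without advancing time (a new reading comes with each control period).
- viewer.camera(name): name is "side" or "top" or "wrist"; returns a dict with "color" (400x640x3 uint8, blue, green, red), "z_map" (400x640 float32, m along the optical axis (not along the pixel's ray), 0 where there is no reading), "fx", "fy", "cx", "cy" (pixels), "extrinsics" (4x4, takes a point from world to camera coordinates); the wrist camera has in their place "hand_eye" (4x4, takes a point from camera to tool coordinates, whose origin is the TCP and whose axes are the flange's). Camera axes: x right, y down, z forward; pixel columns grow to the right and rows downward; lengths in m; the calibration is good to about 2 mm. A picture is of the moment at which its call begins: read the wrist's pose just before it.
- close_job(): hands the job in; it is judged then, once.
Trained networks look in the newest picture that a camera, given by its name, has taken for a name from the list of things; names that differ only in an ending like _2 or _b are one class to them, and where a whole thing is asked for, a point or a joint stands for the part that bears it (a point fixed in the world has none). Each returns a list of dicts, best first, with "conf" (0 to 1); they miss things now and then, are a little off and sometimes report something else, mostly with a low value. They report only what shows in the picture. A call takes as long as a camera call. They do not tell look-alikes from the thing itself.
- models.regions_of(camera, thing): "region" (400x640 bool, what is visible of it) and "rect" ([left, top, right, bottom] in pixels, round what is visible of it).
The state is a dict: "time_s": time; "joint_pos": joint angles; "joint_vel": joint speeds; "joint_torque": joint torques, N m; "eef_pos": TCP position; "orientation": TCP orientation; "contact_force": force on the tool from outside, world axes, zero at the start; "moment": the same for the moment, N m; "finger_gap": opening from 0.0 (shut) to 1.0 (fully open); "gripper_force": force on a finger pad.
Only numpy, scipy, OpenCV 4.12 (cv2) and the standard library are available. Lean on these libraries where they do the work, as an engineer would, in place of code of your own. Each camera call takes 0.05 s, during which the arm holds its last target. There are 200 camera calls.

TASK

Pack the relay tray, the middle one of the stack of spares trays, for the site visit. First squeeze the two side tabs of the snap-fit cover, lift it off and lay it aside, then lift the upper tray off, take the middle tray out onto the mat and stack the upper tray neatly on the lower one, which stays where it is. Put every relay lying on the desk into the middle tray and snap the cover onto it so that it sits fully down with both tabs sprung out; don't disturb the other things on the desk.

Things in the scene. Friction and masses are not known exactly. Their poses are not given: they have to be found in the camera images.
- upper_tray_c (a point): Third tray from below, with a row of terminal blocks in it, 0.4 kg, nested on the middle tray. Half-way along each long side inside, every tray has a catch rail (50 mm long, 3 mm deep and high, 5 mm below the rim) for the cover's hooks. Point: the tray's centre, 23 mm above its underside.
- middle_tray_c (a point): Middle tray of the stack, empty, 0.16 kg. Open plastic tray 190 mm long (its x), 64 mm wide (its y), 46 mm high (its z), the same for all three; walls 3 mm, inner floor 7 mm above the underside, inside 184 x 58 mm. Held across its width by its smooth outer sides, where both long sides are free. Point: the tray's centre, half-way up (23 mm above its underside).
- lower_tray_c (a point): Lowest of the three trays, standing loose on the desk, full of small circuit breakers, 0.75 kg. A foot under each tray (4 mm high, 2.5 mm smaller all round than a tray's opening) nests in the rim of the tray below, so stacked trays sit 42 mm apart; either way round. Point: the tray's centre, 23 mm above its underside.
- cover_grip (a point): Snap-fit cover, 0.12 kg: 190 x 64 mm, 3 mm plate lying on a tray's rim, either way round. On top in the middle a grip 42 mm long (its x), 44 mm across (its y), 20 mm high, a sprung tab in each side. Set down, it stands level on end tongues, plate underside 16 mm up. Point: centre of the grip, 13 mm above the plate's underside; snapped down, 36 mm above the tray's centre point.
- tab_left (a joint): Tab on the cover's +y side: 12 mm wide, 4 mm proud (52 mm over both). Value: how far it is pressed in, m: 0 out, 0.004 flush with the grip (about 6 N); its hook, tip 15.5 mm below the plate, clears the catch rail from 0.003. Squeezed flush, fingers bear on the grip and carry the cover.
- tab_right (a joint): The same for the tab on the cover's -y side. With tabs out the cover lifts its tray along. It goes on with the tabs squeezed and then let go, or snaps home when pushed straight down (about 8 N); its lip has 1.5 mm play across the tray, its tapered end tongues 2 to 5 mm along it.
- relay0_c (a point): Plug-in relay, maybe absent: a see-through block with a dark foot and short flat pins, lying on its side; 36 mm long (its x; the pins stand out 6 mm more at -x), 28 mm wide (its y), 21.5 mm high (its z), 40 g. Point: centre of the block.
- relay1_c (a point): Plug-in relay, maybe absent; the same as relay0_c.
- relay2_c (a point): Plug-in relay, maybe absent; the same as relay0_c.
- relay3_c (a point): Plug-in relay, maybe absent; the same as relay0_c.
- mat_top (a point): Centre of the top of the thin work mat, fixed: 260 mm (its x) by 220 mm (its y), 2 mm thick, room for two trays side by side along its x. Stack and mat stand left and right, either way round; the desk between them is free at x 0.39 to 0.52, y -0.11 to 0.11, room for the cover laid crosswise (along y); the relays start beyond that.
- mug_c (a point): Bystander: white mug, 82 mm across, 95 mm high; its centre.
- pencup_c (a point): Bystander: pen pot, 76 mm across, 100 mm high with pens to 170 mm; its centre.
- apple_c (a point): Bystander: apple, 74 mm; its centre.
- tape_c (a point): Bystander: roll of black tape lying flat, 62 mm across, 19 mm high; its centre.
- screwdriver_grip (a point): Bystander: red screwdriver, 170 mm long, lying crosswise near the robot; the middle of its handle.
- mouse_c (a point): Bystander: computer mouse, 104 x 60 x 30 mm; its centre.
Mind the look-alikes: they are no part of the job. Leave any purple or turquoise look-alike of the part that bears relay2_c alone.

How it is judged:
On the way, in this order (a step that is already met when the one before it is completed fails the run):
1. both tabs of the cover are pressed in while it is still on the upper tray (value of joint each of tab_left, tab_right above 0.002 m and distance between cover_grip and upper_tray_c below 0.045 m), for 0.1 s.
2. the cover is off the upper tray and clear of it (horizontal distance between cover_grip and upper_tray_c above 0.07 m), for 0.2 s.
3. the upper tray is off the middle tray (horizontal distance between upper_tray_c and middle_tray_c above 0.07 m), for 0.2 s.
At the end, for the whole second after the job is handed in: Middle tray flat on the mat (centre within 110 x 90 mm of the mat's), all relays in it, cover snapped onto it: fully down (2.5 mm), within 6 mm and 3 degrees, tabs out (under 1.2 mm). Upper tray nested level on the lower (6 mm, 3 degrees), which is within 40 mm of its start (x of middle_tray_c in the frame of mat_top between -0.11 and 0.11 m and y of middle_tray_c in the frame of mat_top between -0.09 and 0.09 m and angle between each of middle_tray_c, upper_tray_c's own z axis and vertical below 0.04 rad and z of middle_tray_c in the frame of mat_top below 0.027 m and horizontal distance between upper_tray_c and lower_tray_c below 0.006 m and z of upper_tray_c in the frame of lower_tray_c between 0.039 and 0.0445 m and angle between the x axis of upper_tray_c and the x axis of lower_tray_c, either way round below 0.05 rad and distance of lower_tray_c from where it was at the start of the episode below 0.04 m and horizontal distance between cover_grip and middle_tray_c below 0.006 m and z of cover_grip in the frame of middle_tray_c between 0.033 and 0.0385 m and angle between the x axis of cover_grip and the x axis of middle_tray_c, either way round below 0.05 rad and value of joint each of tab_left, tab_right below 0.0012 m and x of relay0_c in the frame of middle_tray_c between -0.09 and 0.09 m and y of relay0_c in the frame of middle_tray_c between -0.029 and 0.029 m and z of relay0_c in the frame of middle_tray_c between -0.018 and 0.018 m and x of relay1_c in the frame of middle_tray_c between -0.09 and 0.09 m and y of relay1_c in the frame of middle_tray_c between -0.029 and 0.029 m and z of relay1_c in the frame of middle_tray_c between -0.018 and 0.018 m and x of relay2_c in the frame of middle_tray_c between -0.09 and 0.09 m and y of relay2_c in the frame of middle_tray_c between -0.029 and 0.029 m and z of relay2_c in the frame of middle_tray_c between -0.018 and 0.018 m and x of relay3_c in the frame of middle_tray_c between -0.09 and 0.09 m and y of relay3_c in the frame of middle_tray_c between -0.029 and 0.029 m and z of relay3_c in the frame of middle_tray_c between -0.018 and 0.018 m); the robot touches nothing.
It fails at once if one of the bystanders is moved more than 5 cm (distance of any of mug_c, pencup_c, apple_c, tape_c, screwdriver_grip, mouse_c from where it was at the start of the episode above 0.05 m).
Of relay0, relay1, relay2, relay3 only 1 to 3 are there at a start; the rules pass over those that are not, and their reading is None.
At some moment in a run one of relay0, relay1, relay2, relay3 may be knocked a few centimetres aside while the robot is not near it.
Once in a run the grip may slacken for a moment while it holds something.
It also fails if it takes over 210 s, if anything falls off the work surface, if the arm or the gripper's body presses on something with over 40 N, if the wrist force passes 120 N, or if a joint passes its speed limit or range.

## Working session

There is one attempt and no reset: what is moved stays moved. The work goes in short steps, Python scripts to look and compute and a tool call to move; the robot and the scene stay as the last step left them, time stands still between calls to the robot, and variables do not carry over. Pictures are saved under pics/ and viewed, at most 14 in all, crops included, and the job is handed in when it is done.

Besides the shell and the picture viewer there is one more tool, called after "Emit:" as name(argument=value, ...) on one line, values as JSON. step_arm: Moves the arm, as the interface text tells. Its arguments: {"type":"object","properties":{"increments":{"type":"array"},"hand":{"type":"number"}},"required":["increments"]}

```bash
mkdir -p pics
cat > h.py <<'E'
import numpy as np, cv2
from scipy.spatial.transform import Rotation as R
from plant import manip, viewer, close_job, models
def cam(n):
    o=manip.get_obs(); c=viewer.camera(n)
    if n=="wrist":
        q=o["orientation"]; T=np.eye(4); T[:3,:3]=R.from_quat([q[1],q[2],q[3],q[0]]).as_matrix(); T[:3,3]=o["eef_pos"]
        c["T"]=T@c["hand_eye"]
    else: c["T"]=np.linalg.inv(c["extrinsics"])
    z=c["z_map"]; v,u=np.mgrid[:z.shape[0],:z.shape[1]]
    P=np.stack([(u-c["cx"])/c["fx"]*z,(v-c["cy"])/c["fy"]*z,z],-1)
    c["W"]=P@c["T"][:3,:3].T+c["T"][:3,3]; c["W"][z<=0]=np.nan
    return c
def save(c,f,s=1): cv2.imwrite("pics/"+f,cv2.resize(c["color"],None,fx=s,fy=s))
def rect(c,m,top=0.006,verbose=1):
    """min-area rect of the top layer (within `top` m of high percentile) of the masked points"""
    p=c["W"][m]; p=p[~np.isnan(p[:,0])]
    if len(p)<20: return None
    zt=np.percentile(p[:,2],95); q=p[p[:,2]>zt-top]
    r=cv2.minAreaRect((q[:,:2]*1000).astype(np.float32))
    return np.round(np.r_[r[0],r[1],r[2],zt*1000],1), len(q)
def pose():
    o=manip.get_obs(); q=o["orientation"]; M=R.from_quat([q[1],q[2],q[3],q[0]]).as_matrix()
    print("t",round(o["time_s"],2),"pos",np.round(o["eef_pos"],4),"yaw",round(np.arctan2(M[1,0],M[0,0]),4),"x",M[:,0].round(3),"y",M[:,1].round(3),"gap",round(o["finger_gap"],3),"gf",round(o["gripper_force"],1),"F",np.round(o["contact_force"],1),"q7",round(o["joint_pos"][6],2))
    return np.array(o["eef_pos"]),M
E
python3 - <<'E'
from h import *
pose()
for n in("top","side"):
    c=cam(n); save(c,n+"0.png"); print(n,"cam at",c["T"][:3,3].round(3))
    for t in["upper_tray_c","middle_tray_c","lower_tray_c","cover_grip","relay0_c","mat_top","mug_c","pencup_c","apple_c","tape_c","screwdriver_grip","mouse_c"]:
        try:
            for d in models.regions_of(n,t): print(t,round(d["conf"],2),np.round(d["rect"]),rect(c,d["region"]))
        except Exception as e: print(t,e)
E
```

```text
t 0.0 pos [0.2788 0.5589 0.2553] yaw 2.6788 x [-0.895  0.446 -0.   ] y [ 0.446  0.895 -0.002] gap 0.996 gf 0.0 F [-0.3 -0.8 -0.8] q7 -0.05
top cam at [ 0.256 -0.015  1.45 ]
upper_tray_c 0.75 [411. 169. 433. 240.] (array([ 496.9, -282.4,  179. ,   51.9,    5.2,  131.2]), 31)
upper_tray_c 0.2 [298. 248. 358. 263.] (array([364.7, -63.6,  19.9,  80.5,   2.2,  28.2]), 111)
middle_tray_c 0.52 [408. 179. 430. 240.] (array([ 456. , -271.4,   82.4,   25.1,    6.8,   99.4]), 15)
lower_tray_c 0.52 [407. 231. 418. 237.] None
cover_grip 0.62 [415. 168. 449. 234.] (array([ 508.1, -314.4,   52.4,   42.2,   76.2,  153.6]), 242)
mat_top 0.88 [195. 172. 269. 264.] (array([490.3, 280.4, 264.6, 220.9,   4.5,   6.9]), 3483)
mug_c 0.72 [251. 112. 287. 146.] (array([751.6, 143.8,  80. ,  79.9,  44.4,  95.3]), 121)
pencup_c 0.84 [349. 102. 377. 142.] (array([ 765.9, -129.1,   49.1,   55.7,   39.8,  141.9]), 50)
apple_c 0.59 [251. 114. 288. 148.] (array([751.9, 144.2,  80.9,  80. ,  45.4,  95.2]), 126)
apple_c 0.49 [308. 136. 326. 155.] (array([714.5,   7.7,  59.7,  56.8,  41.6,  23.5]), 121)
tape_c 0.65 [30
[... 1348 characters left out ...]
  53.2,    5.7,   63.6]), 301)
tape_c 0.61 [369. 192. 393. 209.] (array([712.2,   6.5,  60.2,  59. ,  62.7,  19.6]), 170)
tape_c 0.5 [271. 237. 285. 266.] (array([361.6, -63.7,  85.8,  20.8,  89.5,  25.5]), 173)
screwdriver_grip 0.73 [327. 277. 420. 316.] (array([ 504.3, -314.1,   51.6,   42.3,   77.1,  152. ]), 394)
screwdriver_grip 0.64 [267. 220. 285. 267.] (array([361.6, -63.7,  85.8,  20.8,  89.5,  25.4]), 179)
mouse_c 0.71 [271. 234. 282. 267.] (array([361.4, -63.7,  85.6,  20.7,  88.1,  25.6]), 172)
mouse_c 0.7 [233. 328. 286. 377.] (array([ 236. , -302.2,   82. ,   48.9,    9.3,   30.6]), 743)
mouse_c 0.58 [366. 190. 390. 207.] (array([711.6,   7.1,  58.5,  60. ,  83. ,  19.6]), 166)
```

Run:
```python
import cv2,numpy as np
t=cv2.imread("pics/top0.png")[90:290,180:460]; s=cv2.imread("pics/side0.png")[110:350,180:500]
t=cv2.resize(t,None,fx=2.7,fy=2.7,interpolation=cv2.INTER_CUBIC)
cv2.imwrite("pics/a.png",t); cv2.imwrite("pics/b.png",cv2.resize(s,None,fx=2.4,fy=2.4,interpolation=cv2.INTER_CUBIC))
```

```text
(no output)
```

View pics/a.png

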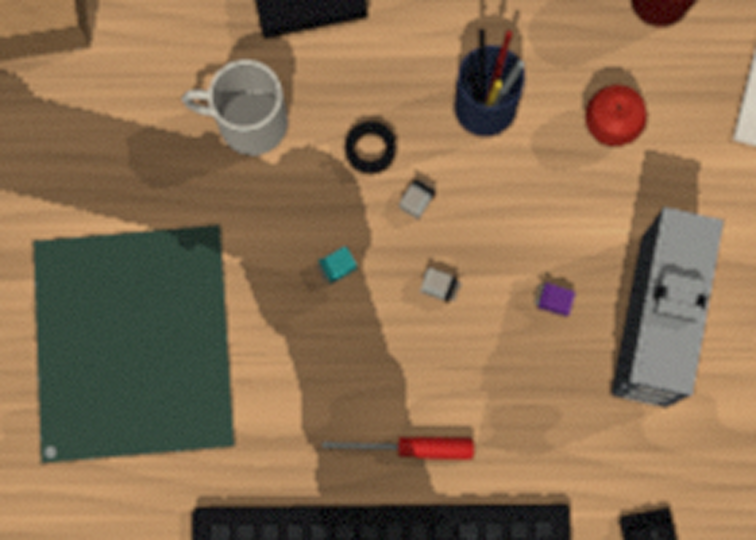

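View pics/b.png

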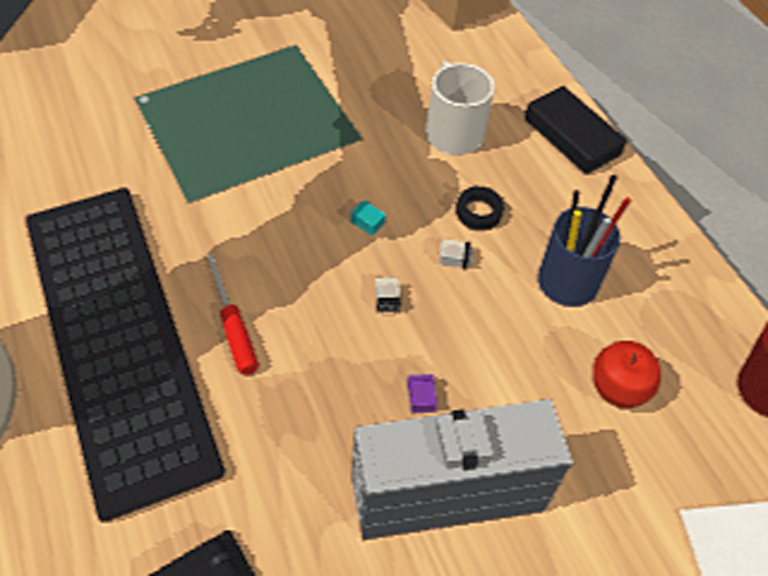

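```bash
cat >> h.py <<'E'
def go(target,yaw_y=None,n=10,p=None):
    """tool-axis shift from now to target (TCP xyz); yaw_y = wanted azimuth of tool y (deg, mod 180)"""
    p0,M=pose(); a=np.degrees(np.arctan2(M[1,1],M[0,1])); d=0
    if yaw_y is not None:
        d=(yaw_y-a+90)%180-90
        print(f"tool y az {a:.2f} -> roll {-np.radians(d):.4f} rad")
    Rz=R.from_euler('z',d,degrees=True).as_matrix()
    s=(Rz@M).T@(np.array(target)-p0); print("total shift after roll",s.round(4),"per row /",n,(s/n).round(4))
def layer(c,zlo,zhi,box):
    W=c["W"]; 
    with np.errstate(invalid='ignore'):
        m=(W[...,2]>zlo)&(W[...,2]<zhi)&(W[...,0]>box[0])&(W[...,0]<box[1])&(W[...,1]>box[2])&(W[...,1]<box[3])
    return m
def mar(c,m):
    r=cv2.minAreaRect((c["W"][m][:,:2]*1000).astype(np.float32)); return np.round(np.r_[r[0],r[1],r[2]],1),int(m.sum()),np.round(np.median(c["W"][m][:,2])*1000,1)
E
python3 - <<'E'
from h import *
for n in("top","side"):
    c=cam(n)
    print(n,"plate",mar(c,layer(c,.126,.140,(.35,.65,-.42,-.2))))
    print("grip",mar(c,layer(c,.146,.160,(.35,.65,-.42,-.2))))
    m=layer(c,.010,.06,(.53,.70,-.25,.15)); k,l,st,ce=cv2.connectedComponentsWithStats(m.astype(np.uint8))
    for i in range(1,k):
        if st[i,4]>15:
            r=mar(c,l==i); print(st[i],r,c["color"][l==i].mean(0).round())
    hsv=cv2.cvtColor(c["color"],cv2.COLOR_BGR2HSV); g=(hsv[...,0]>60)&(hsv[...,0]<95)&(hsv[...,1]>60)&layer(c,-.01,.015,(.3,.65,.1,.45)); g=cv2.morphologyEx(g.astype(np.uint8),cv2.MORPH_OPEN,np.ones((3,3)))>0
    print("mat",mar(c,g))
go([.5,.2,.3],78,12)
E
```

```text
top plate (array([ 509.1, -314.3,   66.6,  192.5,   76.6]), 1275, np.float64(133.2))
grip (array([ 508.5, -314.5,   52.5,   43.1,   75.5]), 246, np.float64(152.4))
[309 149  17   6  62] (array([692.4,   7.3,  14.4,  50.1,   0. ]), 62, np.float64(18.4)) [29. 34. 41.]
[328 156  14  15 111] (array([654.7, -48.3,  27.7,  42.3,  58.3]), 111, np.float64(21.4)) [108. 121. 129.]
[298 182  15  13 117] (array([573.9,  47. ,  26.8,  42. ,  26.8]), 117, np.float64(20.8)) [109. 116.  47.]
[336 190  15  12 112] (array([549.7, -72.1,  38.8,  27.3,  71.3]), 112, np.float64(20.7)) [108. 120. 128.]
[380 195  14   7  66] (array([ 535.7, -203.8,   38.5,   19.8,   72.8]), 66, np.float64(21.0)) [115.  52.  98.]
mat (array([492. , 283.1, 252.8, 212.7,   4.3]), 5373, np.float64(1.7))
side plate (array([ 504. , -313.4,   66.3,  190.8,   76.7]), 2033, np.float64(132.0))
grip (array([ 504.6, -313.4,   52.6,   42.5,   77.5]), 396, np.float64(151.2))
[370 190  11  14  65] (array([690.4,   7. ,  16.7,  55.5,   2.3]), 65, np.float64(16.6)) [38. 37. 39.]
[325 193  15  13 113] (array([569.7,  47.6,  28.8,  42. ,  26.2]), 113, np.float64(18.8)) [137. 144.  32.]
[363 210  14  11 117] (array([650.2, -47.3,  29.2,  41.1,  54.8]), 117, np.float64(18.7)) [139. 153. 163.]
[336 226  11  13 119] (array([545.9, -71.5,  40.8,  27.7,  71. ]), 119, np.float64(18.9)) [128. 143. 152.]
[353 265   9  15  63] (array([ 537. , -201.2,   44.2,   14.3,   86.6]), 63, np.float64(19.6)) [151.  64. 127.]
mat (array([487.6, 283.7, 256.1, 220.6,   4.5]), 3329, np.float64(-0.0))
t 1.4 pos [0.279  0.5593 0.2563] yaw 2.6788 x [-0.895  0.446  0.   ] y [ 0.446  0.895 -0.   ] gap 1.004 gf 0.0 F [-0.9  0.4  0.1] q7 -0.05
tool y az 63.49 -> roll -0.2533 rad
total shift after roll [-0.2909 -0.3055 -0.0437] per row / 12 [-0.0242 -0.0255 -0.0036]
```

Emit:
step_arm(increments=[[-0.025,-0.025,-0.004,-0.1145],[-0.025,-0.025,-0.004,-0.1145],[-0.028,-0.028,-0.004,0],[-0.028,-0.028,-0.004,0],[-0.028,-0.028,-0.004,0],[-0.028,-0.028,-0.004,0],[-0.028,-0.028,-0.004,0],[-0.028,-0.028,-0.004,0],[-0.028,-0.028,-0.004,0],[-0.028,-0.028,-0.004,0]])

```text
time_s: 2.23
eef_pos: [0.4718, 0.2221, 0.2968]
orientation: [0.0, 0.117, 0.993, 0.0]
contact_force: [1.1, 0.1, 0.1]
finger_gap: 1.004
gripper_force: 0.0
```

Emit:
step_arm(increments=[[-0.009,-0.036,0,0],[-0.009,-0.036,0,0],[-0.009,-0.036,0,0],[-0.009,-0.036,0,0],[-0.009,-0.036,0,0],[-0.009,-0.036,0,0],[-0.009,-0.036,0,0],[-0.009,-0.036,0,0],[-0.009,-0.036,0,0],[-0.009,-0.036,0,0]])

```text
time_s: 3.07
eef_pos: [0.475, -0.1489, 0.2967]
orientation: [0.0, 0.116, 0.993, 0.0]
contact_force: [0.7, -0.2, -0.9]
finger_gap: 1.002
gripper_force: 0.0
```

Run:
```python
from h import *
go([.5065,-.314,.27],76.6,5)
c=cam("wrist"); save(c,"w1.png"); print(c["hand_eye"].round(3),c["fx"])
print(mar(c,layer(c,.126,.140,(.35,.65,-.45,-.2))))
print(mar(c,layer(c,.146,.160,(.35,.65,-.45,-.2))))
```

```text
t 3.07 pos [ 0.475  -0.1489  0.2967] yaw 2.9081 x [-0.973  0.231 -0.001] y [0.231 0.973 0.   ] gap 1.002 gf 0.0 F [ 0.7 -0.2 -0.9] q7 1.63
tool y az 76.62 -> roll 0.0003 rad
total shift after roll [-0.0689 -0.1533  0.0267] per row / 5 [-0.0138 -0.0307  0.0053]
[[-0.001 -0.965 -0.262  0.066]
 [ 1.    -0.001  0.     0.   ]
 [-0.001 -0.262  0.965 -0.118]
 [ 0.     0.     0.     1.   ]] 321.52008795589677
(array([ 480.4, -305.8,   65.8,  136.2,   76.8]), 6537, np.float64(134.1))
(array([ 506.7, -312.1,   53. ,   42.3,   76.8]), 2127, np.float64(153.4))
```

Emit:
step_arm(increments=[[-0.0138,-0.03,0.0053,0],[-0.0138,-0.03,0.0053,0],[-0.0138,-0.03,0.0053,-0.0017],[-0.0138,-0.03,0.0053,0],[-0.0138,-0.03,0.0053,0],[0,0,0,0]])

```text
time_s: 3.62
eef_pos: [0.506, -0.3153, 0.268]
orientation: [-0.002, 0.119, 0.993, -0.002]
contact_force: [-1.8, -0.1, -0.2]
finger_gap: 0.998
gripper_force: 0.0
```

Run:
```python
from h import *
c=cam("wrist"); save(c,"w1.png")
print(mar(c,layer(c,.126,.142,(.35,.65,-.45,-.2))))
g=mar(c,layer(c,.147,.160,(.35,.65,-.45,-.2))); print(g)
go([g[0][0]/1000,g[0][1]/1000,.149],76.8,5)
```

```text
(array([ 507.2, -312.5,   65.9,  191.4,   76.8]), 14911, np.float64(134.2))
(array([ 507. , -312.5,   53. ,   41.9,   77. ]), 3238, np.float64(153.5))
t 3.67 pos [ 0.5064 -0.3126  0.2685] yaw 2.9039 x [-0.972  0.235  0.003] y [ 0.235  0.972 -0.002] gap 0.999 gf 0.0 F [-0.7  0.  -0.2] q7 2.01
tool y az 76.38 -> roll -0.0073 rad
total shift after roll [-0.0008  0.0005  0.1195] per row / 5 [-0.0002  0.0001  0.0239]
```

View pics/w1.png

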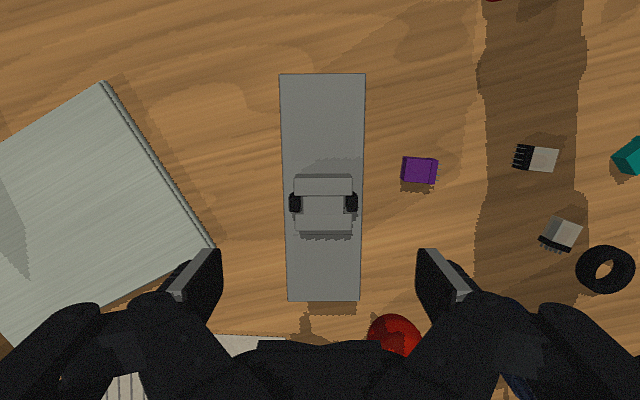

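Emit:
step_arm(increments=[[0,0,0,-0.007],[0,0,0.016,0],[0,0,0.016,0],[0,0,0.016,0],[0,0,0,0],[0,0,0,0],[0,0,0,0],[0,0,0,0]], hand=0.7)

```text
time_s: 4.33
eef_pos: [0.5085, -0.3089, 0.2233]
orientation: [0.001, 0.112, 0.994, -0.0]
contact_force: [0.3, 0.0, 0.1]
finger_gap: 0.707
gripper_force: 0.0
```

```bash
cat >> h.py <<'E'
def tips(c):
    o=manip.get_obs(); q=o["orientation"]; M=R.from_quat([q[1],q[2],q[3],q[0]]).as_matrix()
    L=(c["W"]-np.array(o["eef_pos"]))@M
    with np.errstate(invalid='ignore'):
        m=(abs(L[...,0])<.013)&(abs(L[...,1])<.062)&(L[...,2]>-.02)&(L[...,2]<.03)
    for s in(1,-1):
        p=L[m&(L[...,1]*s>0)]
        if len(p): print("finger",s,"n",len(p),"zmax",np.percentile(p[:,2],[50,98,100]).round(4),"ymin",(np.percentile(abs(p[:,1]),[1,99])).round(4))
E
python3 - <<'E'
from h import *
c=cam("wrist"); tips(c)
g=mar(c,layer(c,.147,.160,(.35,.65,-.45,-.2))); print(g)
go([g[0][0]/1000,g[0][1]/1000,.160],77,5)
E
```

```text
finger 1 n 2216 zmax [-0.0049  0.0164  0.02  ] ymin [0.03   0.0436]
finger -1 n 2226 zmax [-0.0048  0.0166  0.0198] ymin [0.0291 0.0427]
(array([ 507.2, -312.5,   52.9,   42.4,   76.7]), 4776, np.float64(153.5))
t 4.38 pos [ 0.5084 -0.309   0.2232] yaw 2.9171 x [-0.975  0.223 -0.002] y [ 0.223  0.975 -0.   ] gap 0.7 gf 0.0 F [-0.4  0.1  0.3] q7 2.03
tool y az 77.14 -> roll 0.0024 rad
total shift after roll [ 0.0005 -0.0036  0.0632] per row / 5 [ 0.0001 -0.0007  0.0126]
```

Emit:
step_arm(increments=[[0,-0.0036,0.011,0],[0,0,0.015,0],[0,0,0.015,0],[0,0,0.012,0],[0,0,0,0],[0,0,0,0]])

```text
time_s: 4.88
eef_pos: [0.5066, -0.3125, 0.1681]
orientation: [-0.001, 0.112, 0.994, 0.0]
contact_force: [-0.2, 0.0, -0.5]
finger_gap: 0.699
gripper_force: 0.0
```

Run:
```python
from h import *
c=cam("wrist")
g=mar(c,layer(c,.147,.160,(.45,.56,-.35,-.28))); print(g)
go([.5072,-.3125,.158],77,5)
```

```text
(array([ 505.9, -317.2,   70.7,   43.1,   76.5]), 9307, np.float64(153.5))
t 4.93 pos [ 0.5071 -0.3128  0.169 ] yaw 2.9163 x [-0.975  0.223  0.   ] y [ 0.223  0.975 -0.   ] gap 0.697 gf 0.0 F [0.6 0.2 0.6] q7 2.06
tool y az 77.09 -> roll 0.0016 rad
total shift after roll [-0.0001  0.0003  0.011 ] per row / 5 [-0.      0.0001  0.0022]
```

Centred. Descend the last 11 mm and squeeze.

Emit:
step_arm(increments=[[0,0,0.006,0],[0,0,0.005,0],[0,0,0,0],[0,0,0,0]])

```text
time_s: 5.27
eef_pos: [0.5069, -0.3124, 0.1576]
orientation: [-0.0, 0.112, 0.994, 0.0]
contact_force: [0.1, 1.0, -0.0]
finger_gap: 0.7
gripper_force: 0.0
```

Emit:
step_arm(increments=[[0,0,0,0],[0,0,0,0],[0,0,0,0],[0,0,0,0],[0,0,0,0],[0,0,0,0],[0,0,0,0],[0,0,0,0]], hand=0)

```text
time_s: 5.93
eef_pos: [0.5073, -0.313, 0.1586]
orientation: [0.001, 0.112, 0.994, -0.0]
contact_force: [-0.9, 0.4, 5.5]
finger_gap: 0.504
gripper_force: 62.5
```

Run:
```python
from h import *
pose(); print(44/85)
```

```text
t 5.93 pos [ 0.5073 -0.313   0.1586] yaw 2.9164 x [-0.975  0.223 -0.001] y [ 0.223  0.975 -0.   ] gap 0.504 gf 62.5 F [-0.9  0.4  5.5] q7 2.06
0.5176470588235295
```

Emit:
step_arm(increments=[[0,0,-0.004,0],[0,0,-0.006,0],[0,0,-0.01,0],[0,0,-0.01,0],[0,0,-0.01,0],[0,0,-0.01,0],[0,0,0,0]])

```text
time_s: 6.52
eef_pos: [0.508, -0.3134, 0.2108]
orientation: [0.002, 0.112, 0.994, -0.001]
contact_force: [-0.3, -0.2, -1.5]
finger_gap: 0.502
gripper_force: 61.9
```

Run:
```python
from h import *
c=cam("wrist"); save(c,"w2.png")
s=cam("side"); cv2.imwrite("pics/s2.png",cv2.resize(s["color"][220:360,280:480],None,fx=3,fy=3))
go([.455,0,.25],0,12)
```

```text
t 6.62 pos [ 0.5073 -0.3127  0.2084] yaw 2.9166 x [-0.975  0.223 -0.001] y [ 0.223  0.975 -0.   ] gap 0.501 gf 61.9 F [-0.9  0.2 -2.4] q7 2.04
tool y az 77.11 -> roll 1.3458 rad
total shift after roll [ 0.3126 -0.0523 -0.0419] per row / 12 [ 0.0261 -0.0044 -0.0035]
```

View pics/s2.png

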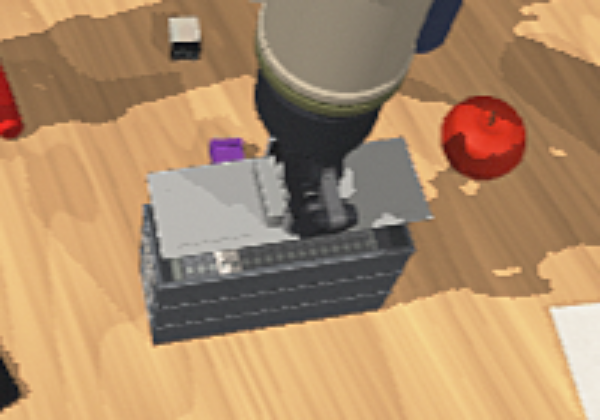

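Emit:
step_arm(increments=[[0.012,0.0293,0,0],[0.012,0.0293,0,0],[0.012,0.0293,0,0],[0.012,0.0293,0,0],[0.012,0.0293,0,0],[0.012,0.0293,0,0],[0.012,0.0293,0,0],[0.012,0.0293,0,0],[0.012,0.0293,0,0],[0.012,0.0293,0,0]])

```text
time_s: 7.45
eef_pos: [0.4545, 0.0013, 0.2074]
orientation: [-0.0, 0.112, 0.994, -0.0]
contact_force: [0.8, 0.4, -1.8]
finger_gap: 0.504
gripper_force: 61.8
```

Emit:
step_arm(increments=[[0,0,0,0.1223],[0,0,0,0.1223],[0,0,0,0.1223],[0,0,0,0.1223],[0,0,0,0.1223],[0,0,0,0.1223],[0,0,0,0.1223],[0,0,0,0.1223],[0,0,0,0.1223],[0,0,0,0.1223]])

```text
time_s: 8.28
eef_pos: [0.455, -0.0002, 0.2072]
orientation: [-0.0, 0.665, 0.747, -0.0]
contact_force: [-0.1, 0.2, -0.9]
finger_gap: 0.501
gripper_force: 61.7
```

Emit:
step_arm(increments=[[0,0,0,0.1223],[0,0,0,0],[0,0,0,0]])

```text
time_s: 8.53
eef_pos: [0.4551, -0.0002, 0.2073]
orientation: [-0.0, 0.706, 0.709, -0.0]
contact_force: [1.4, -0.0, -1.1]
finger_gap: 0.504
gripper_force: 61.8
```

Run:
```python
from h import *
go([.455,0,.05],0,12)
```

```text
t 8.53 pos [ 4.551e-01 -2.000e-04  2.073e-01] yaw 1.5751 x [-0.004  1.    -0.   ] y [ 1.     0.004 -0.001] gap 0.504 gf 61.8 F [ 1.4 -0.  -1.1] q7 -0.04
tool y az 0.25 -> roll 0.0043 rad
total shift after roll [0.0002 0.     0.1573] per row / 12 [0.     0.     0.0131]
```

Emit:
step_arm(increments=[[0,0,0.0155,0],[0,0,0.0155,0],[0,0,0.0155,0],[0,0,0.0155,0],[0,0,0.0155,0],[0,0,0.0155,0],[0,0,0.0155,0],[0,0,0.0155,0],[0,0,0.0155,0],[0,0,0.0155,0]])

```text
time_s: 9.37
eef_pos: [0.4553, -0.0001, 0.0519]
orientation: [-0.0, 0.705, 0.709, -0.0]
contact_force: [0.0, -0.7, -1.5]
finger_gap: 0.503
gripper_force: 61.9
```

Emit:
step_arm(increments=[[0,0,0.002,0],[0,0,0.002,0],[0,0,0.002,0],[0,0,0.001,0],[0,0,0,0],[0,0,0,0]])

```text
time_s: 9.87
eef_pos: [0.4558, -0.0001, 0.0464]
orientation: [0.0, 0.707, 0.707, 0.0]
contact_force: [-0.5, 0.1, -1.5]
finger_gap: 0.502
gripper_force: 61.8
```

Emit:
step_arm(increments=[[0,0,0.001,0],[0,0,0.001,0],[0,0,0,0],[0,0,0,0]])

```text
time_s: 10.2
eef_pos: [0.4559, -0.0, 0.0447]
orientation: [0.0, 0.707, 0.707, 0.001]
contact_force: [-2.3, 0.7, 10.1]
finger_gap: 0.502
gripper_force: 63.3
```

Emit:
step_arm(increments=[[0,0,0,0],[0,0,0,0],[0,0,0,0],[0,0,0,0],[0,0,-0.005,0],[0,0,-0.015,0],[0,0,-0.025,0],[0,0,-0.03,0],[0,0,-0.03,0],[0,0,-0.03,0]], hand=0.8)

```text
time_s: 11.03
eef_pos: [0.4551, -0.0005, 0.1804]
orientation: [0.0, 0.707, 0.707, -0.0]
contact_force: [1.1, 0.3, -0.7]
finger_gap: 0.802
gripper_force: 0.0
```

Run:
```python
from h import *
c=cam("wrist"); 
print("cover",mar(c,layer(c,.013,.024,(.40,.515,-.13,.13))),mar(c,layer(c,.03,.05,(.41,.5,-.05,.05))))
c=cam("top")
print("stack rim",mar(c,layer(c,.122,.140,(.35,.65,-.45,-.2))))
c=cam("side")
print("stack rim",mar(c,layer(c,.122,.140,(.35,.65,-.45,-.2))))
go([.506,-.313,.2],77,12)
```

```text
cover (array([ 4.554e+02, -2.000e-01,  1.903e+02,  6.420e+01,  8.980e+01]), 12201, np.float64(20.4)) (array([4.551e+02, 3.000e-01, 4.220e+01, 5.280e+01, 8.990e+01]), 2748, np.float64(39.6))
stack rim (array([ 508.4, -314.5,   66.1,  192.8,   76.8]), 334, np.float64(129.0))
stack rim (array([ 505.2, -313.3,   67.3,  192.8,   76.9]), 591, np.float64(127.9))
t 11.18 pos [ 4.570e-01 -1.000e-04  1.814e-01] yaw 1.5712 x [-0.     1.     0.001] y [1.    0.    0.005] gap 0.799 gf 0.0 F [-0.   0.2 -0.8] q7 -0.03
tool y az 0.02 -> roll -1.3435 rad
total shift after roll [-0.1181 -0.2938 -0.0203] per row / 12 [-0.0098 -0.0245 -0.0017]
```

Emit:
step_arm(increments=[[-0.0313,0.005,-0.003,-0.1222],[-0.0313,0.009,-0.003,-0.1222],[-0.0313,0.009,-0.003,-0.1222],[-0.028,-0.015,-0.003,-0.1222],[-0.025,-0.02,-0.003,-0.1222],[-0.02,-0.022,-0.003,-0.1222],[-0.015,-0.025,-0.003,-0.1222],[-0.01,-0.03,-0.003,-0.1222],[-0.003,-0.03,-0.003,-0.1222],[0,-0.03,-0.003,-0.1222]], hand=0.95)

```text
time_s: 12.02
eef_pos: [0.4116, -0.2792, 0.2067]
orientation: [-0.001, 0.193, 0.981, 0.0]
contact_force: [-0.0, -0.2, 1.0]
finger_gap: 0.951
gripper_force: 0.0
```

Run:
```python
from h import *
go([.506,-.313,.2],77,10)
```

```text
t 12.02 pos [ 0.4116 -0.2792  0.2067] yaw 2.7528 x [-0.925  0.379  0.002] y [ 0.379  0.925 -0.   ] gap 0.951 gf 0.0 F [-0.  -0.2  1. ] q7 1.81
tool y az 67.72 -> roll -0.1619 rad
total shift after roll [-0.0996 -0.0117  0.0065] per row / 10 [-0.01   -0.0012  0.0007]
```

Emit:
step_arm(increments=[[0,0,0,-0.081],[0,0,0,-0.081],[-0.02,-0.0024,0,0],[-0.02,-0.0024,0,0],[-0.02,-0.0024,0,0],[-0.02,-0.0024,0,0],[-0.02,-0.0024,0,0],[0,0,0,0],[0,0,0,0]])

```text
time_s: 12.77
eef_pos: [0.5076, -0.3126, 0.2058]
orientation: [-0.002, 0.116, 0.993, -0.0]
contact_force: [-0.2, 1.2, -0.2]
finger_gap: 0.953
gripper_force: 0.0
```

Run:
```python
from h import *
c=cam("wrist"); save(c,"w3.png")
print("rim",mar(c,layer(c,.124,.138,(.35,.65,-.45,-.2))))
tips(c)
go([.5065,-.3127,.113],77,10)
```

```text
rim (array([ 506. , -312.2,   65.9,  189.1,   76.8]), 6108, np.float64(130.3))
finger 1 n 2252 zmax [-0.0065  0.0114  0.0138] ymin [0.0407 0.0544]
finger -1 n 2265 zmax [-0.0065  0.0114  0.0136] ymin [0.0396 0.0534]
t 12.82 pos [ 0.5069 -0.3128  0.2063] yaw 2.9087 x [-0.973  0.231  0.003] y [ 0.231  0.973 -0.   ] gap 0.95 gf 0.0 F [ 0.5  0.5 -0.8] q7 2.02
tool y az 76.66 -> roll -0.0060 rad
total shift after roll [ 0.0002 -0.      0.0933] per row / 10 [ 0.     -0.      0.0093]
```

View pics/w3.png

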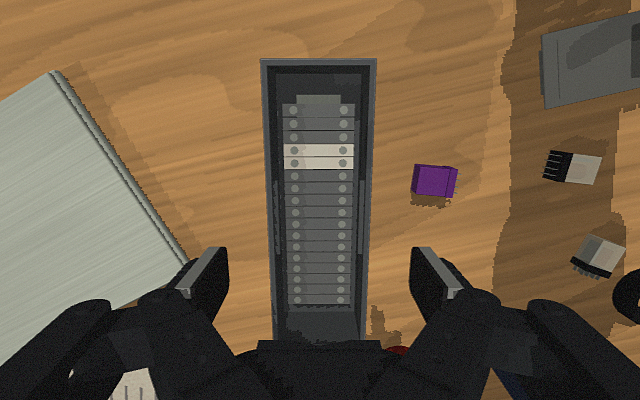

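Emit:
step_arm(increments=[[0,0,0.014,-0.004],[0,0,0.014,0],[0,0,0.014,0],[0,0,0.014,0],[0,0,0.014,0],[0,0,0.014,0],[0,0,0.01,0],[0,0,0.004,0],[0,0,0,0],[0,0,0,0]])

```text
time_s: 13.65
eef_pos: [0.5076, -0.3129, 0.1101]
orientation: [0.0, 0.114, 0.993, -0.0]
contact_force: [-0.2, -0.5, 0.4]
finger_gap: 0.949
gripper_force: 0.0
```

Emit:
step_arm(increments=[[0,0,0,0],[0,0,0,0],[0,0,0,0],[0,0,0,0],[0,0,0,0],[0,0,0,0],[0,0,0,0]], hand=0)

```text
time_s: 14.23
eef_pos: [0.5082, -0.3132, 0.1108]
orientation: [0.001, 0.114, 0.993, -0.0]
contact_force: [-0.8, 1.0, 6.8]
finger_gap: 0.744
gripper_force: 66.9
```

Emit:
step_arm(increments=[[0,0,-0.003,0],[0,0,-0.005,0],[0,0,-0.01,0],[0,0,-0.015,0],[0,0,-0.02,0],[0,0,-0.02,0],[0,0,0,0],[0,0,0,0]])

```text
time_s: 14.9
eef_pos: [0.5082, -0.3132, 0.184]
orientation: [0.001, 0.114, 0.993, -0.0]
contact_force: [-0.4, -0.1, -3.5]
finger_gap: 0.747
gripper_force: 66.7
```

Run:
```python
from h import *
c=cam("side")
print("stack rim",mar(c,layer(c,.075,.1,(.35,.65,-.45,-.2))))
cv2.imwrite("pics/s3.png",cv2.resize(c["color"][200:360,260:480],None,fx=3,fy=3))
go([.5,-.05,.25],94.4,10)
```

```text
stack rim (array([ 504.6, -313.9,   66. ,  192. ,   76.8]), 358, np.float64(85.5))
t 14.95 pos [ 0.5076 -0.3126  0.1825] yaw 2.9133 x [-0.974  0.226  0.   ] y [0.226 0.974 0.   ] gap 0.744 gf 66.7 F [ 0.4  0.  -3.7] q7 2.03
tool y az 76.92 -> roll -0.3051 rad
total shift after roll [-0.0125  0.2625 -0.0674] per row / 10 [-0.0013  0.0262 -0.0067]
```

View pics/s3.png

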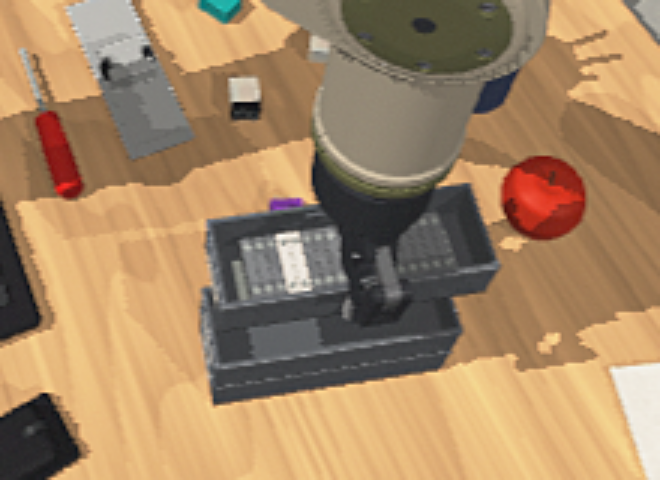

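Emit:
step_arm(increments=[[0,0,-0.005,-0.1017],[0,0,-0.005,-0.1017],[0,0,0,-0.1017],[-0.0014,0.02,0,0],[-0.0014,0.0325,0,0],[-0.0014,0.0325,0,0],[-0.0014,0.0325,0,0],[-0.0014,0.0325,0,0],[-0.0014,0.0325,0,0],[-0.0014,0.0325,0,0]])

```text
time_s: 15.78
eef_pos: [0.4998, -0.0959, 0.1912]
orientation: [-0.001, -0.038, 0.999, 0.0]
contact_force: [1.2, -0.6, -3.5]
finger_gap: 0.742
gripper_force: 67.1
```

Emit:
step_arm(increments=[[-0.0014,0.0325,0,0],[-0.0014,0.0325,0,0],[-0.0014,0.0325,0,0],[-0.0014,0.0325,0,0],[-0.0014,0.0325,0,0],[-0.0014,0.0325,0,0],[-0.0014,0.0325,0,0],[-0.0014,0.0325,0,0],[-0.0014,0.0325,0,0],[-0.0014,0.0325,0,0]])

```text
time_s: 16.62
eef_pos: [0.4889, 0.2287, 0.1911]
orientation: [-0.001, -0.038, 0.999, -0.001]
contact_force: [0.5, -0.5, -3.5]
finger_gap: 0.743
gripper_force: 67.1
```

Emit:
step_arm(increments=[[-0.0014,0.0325,0,0],[-0.0014,0.0325,0,0],[-0.0014,0.0325,0,0],[-0.0014,0.0125,0,0],[0,0,0,0],[0,0,0,0]])

```text
time_s: 17.12
eef_pos: [0.4863, 0.3377, 0.1909]
orientation: [-0.001, -0.039, 0.999, -0.001]
contact_force: [0.6, -0.5, -3.4]
finger_gap: 0.74
gripper_force: 67.3
```

Run:
```python
from h import *
c=cam("wrist"); hsv=cv2.cvtColor(c["color"],cv2.COLOR_BGR2HSV); g=(hsv[...,0]>60)&(hsv[...,0]<95)&(hsv[...,1]>60)&layer(c,-.01,.015,(.3,.65,.1,.45)); g=cv2.morphologyEx(g.astype(np.uint8),cv2.MORPH_OPEN,np.ones((3,3)))>0
print("mat",mar(c,g))
go([.486,.338,.035],94.4,10)
```

```text
mat (array([492.5, 205.6, 254.3,  62.1,   4.4]), 15073, np.float64(2.7))
t 17.17 pos [0.487  0.3363 0.1913] yaw -3.0653 x [-0.997 -0.076  0.002] y [-0.076  0.997 -0.002] gap 0.743 gf 67.3 F [ 0.4 -0.2 -3.1] q7 1.04
tool y az 94.37 -> roll -0.0005 rad
total shift after roll [0.0005 0.0021 0.1563] per row / 10 [0.0001 0.0002 0.0156]
```

Emit:
step_arm(increments=[[0,0.002,0.0172,0],[0,0,0.0172,0],[0,0,0.0172,0],[0,0,0.0172,0],[0,0,0.0172,0],[0,0,0.0172,0],[0,0,0.0172,0],[0,0,0.0172,0],[0,0,0.0172,0],[0,0,0,0]])

```text
time_s: 18.0
eef_pos: [0.4855, 0.3359, 0.0341]
orientation: [-0.003, -0.037, 0.999, -0.002]
contact_force: [-2.2, -0.3, -3.9]
finger_gap: 0.745
gripper_force: 67.1
```

Emit:
step_arm(increments=[[0,0,0.002,0],[0,0,0.002,0],[0,0,0.002,0],[0,0,0.001,0],[0,0,0,0],[0,0,0,0]])

```text
time_s: 18.5
eef_pos: [0.4873, 0.3397, 0.0314]
orientation: [0.0, -0.038, 0.999, 0.0]
contact_force: [0.0, -0.7, -3.1]
finger_gap: 0.741
gripper_force: 67.1
```

Emit:
step_arm(increments=[[0,0,0.001,0],[0,0,0.001,0],[0,0,0,0],[0,0,0,0]])

```text
time_s: 18.83
eef_pos: [0.4871, 0.3397, 0.029]
orientation: [-0.0, -0.038, 0.999, 0.0]
contact_force: [-0.0, 1.2, -3.3]
finger_gap: 0.741
gripper_force: 67.5
```

Emit:
step_arm(increments=[[0,0,0.001,0],[0,0,0,0],[0,0,0,0]])

```text
time_s: 19.08
eef_pos: [0.4871, 0.3397, 0.0288]
orientation: [0.0, -0.038, 0.999, 0.0]
contact_force: [-2.2, -1.2, 6.2]
finger_gap: 0.744
gripper_force: 68.2
```

Emit:
step_arm(increments=[[0,0,0,0],[0,0,0,0],[0,0,0,0],[0,0,0,0],[0,0,-0.015,0],[0,0,-0.03,0],[0,0,-0.03,0],[0,0,-0.03,0],[0,0,-0.03,0],[0,0,0,0]], hand=0.95)

```text
time_s: 19.92
eef_pos: [0.4899, 0.3414, 0.1699]
orientation: [0.004, -0.038, 0.999, 0.003]
contact_force: [0.6, 1.5, 1.0]
finger_gap: 0.946
gripper_force: 0.0
```

Run:
```python
from h import *
c=cam("wrist"); print("upper",mar(c,layer(c,.043,.055,(.35,.65,.2,.45))))
c=cam("side"); print("stack",mar(c,layer(c,.080,.094,(.35,.65,-.45,-.2))))
for d in models.regions_of("side","middle_tray_c"): print(d["conf"],rect(c,d["region"]))
go([.506,-.313,.165],76.8,20)
```

```text
upper (array([486.4, 339.9, 192.2,  65.9,   4.2]), 4221, np.float64(48.4))
stack (array([ 504.6, -313. ,   67.4,  191.7,   76.7]), 539, np.float64(85.7))
0.57 (array([ 504.6, -313. ,   67.4,  191.7,   76.7,   87. ]), 500)
t 20.07 pos [0.487  0.3396 0.1628] yaw -3.0649 x [-0.997 -0.077 -0.   ] y [-0.077  0.997  0.   ] gap 0.947 gf 0.0 F [-0.3 -0.5 -0.2] q7 1.04
tool y az 94.40 -> roll 0.3071 rad
total shift after roll [-0.1675 -0.631  -0.0024] per row / 20 [-0.0084 -0.0315 -0.0001]
```

Emit:
step_arm(increments=[[0,0,0,0.1024],[0,0,0,0.1024],[0,0,0,0.1024],[-0.0084,-0.0315,0,0],[-0.0084,-0.0315,0,0],[-0.0084,-0.0315,0,0],[-0.0084,-0.0315,0,0],[-0.0084,-0.0315,0,0],[-0.0084,-0.0315,0,0],[-0.0084,-0.0315,0,0]])

```text
time_s: 20.9
eef_pos: [0.4928, 0.1097, 0.1612]
orientation: [-0.001, 0.115, 0.993, -0.001]
contact_force: [1.3, 0.4, 0.5]
finger_gap: 0.95
gripper_force: 0.0
```

Emit:
step_arm(increments=[[-0.0084,-0.0315,0,0],[-0.0084,-0.0315,0,0],[-0.0084,-0.0315,0,0],[-0.0084,-0.0315,0,0],[-0.0084,-0.0315,0,0],[-0.0084,-0.0315,0,0],[-0.0084,-0.0315,0,0],[-0.0084,-0.0315,0,0],[-0.0084,-0.0315,0,0],[-0.0084,-0.0315,0,0]])

```text
time_s: 21.73
eef_pos: [0.5027, -0.2156, 0.1612]
orientation: [-0.001, 0.115, 0.993, 0.0]
contact_force: [0.4, 0.6, -0.0]
finger_gap: 0.951
gripper_force: 0.0
```

Emit:
step_arm(increments=[[-0.0084,-0.0315,0,0],[-0.0084,-0.0315,0,0],[-0.0084,-0.0315,0,0],[0,0,0,0],[0,0,0,0],[0,0,0,0]])

```text
time_s: 22.23
eef_pos: [0.5061, -0.3114, 0.1612]
orientation: [-0.001, 0.115, 0.993, 0.001]
contact_force: [0.4, 0.9, -0.2]
finger_gap: 0.951
gripper_force: 0.0
```

Run:
```python
from h import *
c=cam("wrist"); print("rim",mar(c,layer(c,.082,.095,(.35,.65,-.45,-.2))))
go([.506,-.3125,.067],76.8,10)
```

```text
rim (array([ 506. , -312.3,   65.9,  188.5,   76.7]), 5838, np.float64(88.3))
t 22.28 pos [ 0.5066 -0.3107  0.1615] yaw 2.9123 x [-0.974  0.227  0.002] y [0.227 0.974 0.001] gap 0.953 gf 0.0 F [-0.2  0.5  0.1] q7 2.03
tool y az 76.86 -> roll 0.0011 rad
total shift after roll [-0.0001 -0.002   0.0945] per row / 10 [-0.     -0.0002  0.0094]
```

Emit:
step_arm(increments=[[0,-0.0015,0.014,0],[0,0,0.014,0],[0,0,0.014,0],[0,0,0.014,0],[0,0,0.014,0],[0,0,0.012,0],[0,0,0.008,0],[0,0,0.003,0],[0,0,0,0],[0,0,0,0]])

```text
time_s: 23.12
eef_pos: [0.5066, -0.3136, 0.0703]
orientation: [0.0, 0.115, 0.993, -0.0]
contact_force: [-0.7, -0.8, -0.1]
finger_gap: 0.951
gripper_force: 0.0
```

Emit:
step_arm(increments=[[0,0,0,0],[0,0,0,0],[0,0,0,0],[0,0,0,0],[0,0,0,0],[0,0,0,0],[0,0,0,0]], hand=0)

```text
time_s: 23.7
eef_pos: [0.5069, -0.314, 0.071]
orientation: [0.001, 0.115, 0.993, -0.0]
contact_force: [-0.6, 0.4, 6.0]
finger_gap: 0.741
gripper_force: 66.6
```

Emit:
step_arm(increments=[[0,0,-0.003,0],[0,0,-0.005,0],[0,0,-0.01,0],[0,0,-0.02,0],[0,0,-0.025,0],[0,0,-0.025,0],[0,0,-0.02,0],[0,0,0,0],[0,0,0,0]])

```text
time_s: 24.45
eef_pos: [0.5069, -0.3141, 0.1795]
orientation: [0.001, 0.115, 0.993, -0.0]
contact_force: [-0.3, 0.2, -2.2]
finger_gap: 0.741
gripper_force: 66.1
```

Run:
```python
from h import *
c=cam("side"); print("lower",mar(c,layer(c,.034,.055,(.35,.65,-.45,-.2))))
go([.494,.2325,.177],94.3,17)
```

```text
lower (array([ 504. , -314.4,   65.7,  191.5,   76.1]), 331, np.float64(43.6))
t 24.5 pos [ 0.5062 -0.3135  0.178 ] yaw 2.9111 x [-0.974  0.228 -0.   ] y [0.228 0.974 0.   ] gap 0.744 gf 66.1 F [ 0.6  0.9 -2.4] q7 2.03
tool y az 76.79 -> roll -0.3055 rad
total shift after roll [-0.0287  0.5454  0.0011] per row / 17 [-0.0017  0.0321  0.0001]
```

Emit:
step_arm(increments=[[0,0,0,-0.1018],[0,0,0,-0.1018],[0,0,0,-0.1018],[-0.0017,0.02,0,0],[-0.0017,0.032,0,0],[-0.0017,0.032,0,0],[-0.0017,0.032,0,0],[-0.0017,0.032,0,0],[-0.0017,0.032,0,0],[-0.0017,0.032,0,0]])

```text
time_s: 25.33
eef_pos: [0.5011, -0.0996, 0.1764]
orientation: [-0.001, -0.037, 0.999, 0.0]
contact_force: [0.5, 0.4, -0.7]
finger_gap: 0.742
gripper_force: 66.3
```

Emit:
step_arm(increments=[[-0.0017,0.032,0,0],[-0.0017,0.032,0,0],[-0.0017,0.032,0,0],[-0.0017,0.032,0,0],[-0.0017,0.032,0,0],[-0.0017,0.032,0,0],[-0.0017,0.032,0,0],[-0.0017,0.032,0,0],[-0.0017,0.032,0,0],[-0.0017,0.032,0,0]])

```text
time_s: 26.17
eef_pos: [0.4941, 0.2202, 0.1763]
orientation: [-0.001, -0.037, 0.999, -0.001]
contact_force: [0.6, -0.1, -2.0]
finger_gap: 0.743
gripper_force: 66.3
```

Emit:
step_arm(increments=[[0,0.014,0.01,0],[0,0,0.02,0],[0,0,0.025,0],[0,0,0.025,0],[0,0,0.02,0],[0,0,0.02,0],[0,0,0,0],[0,0,0,0]])

```text
time_s: 26.83
eef_pos: [0.4928, 0.2319, 0.0561]
orientation: [-0.002, -0.037, 0.999, -0.001]
contact_force: [0.6, -0.8, -1.4]
finger_gap: 0.738
gripper_force: 66.4
```

Run:
```python
from h import *
go([.494,.2325,.0305],94.3,10)
```

```text
t 26.83 pos [0.4928 0.2319 0.0561] yaw -3.067 x [-0.997 -0.075  0.004] y [-0.075  0.997 -0.002] gap 0.738 gf 66.4 F [ 0.6 -0.8 -1.4] q7 1.22
tool y az 94.27 -> roll -0.0005 rad
total shift after roll [-0.0013  0.0005  0.0256] per row / 10 [-0.0001  0.0001  0.0026]
```

Emit:
step_arm(increments=[[0,0,0.006,0],[0,0,0.006,0],[0,0,0.005,0],[0,0,0.003,0],[0,0,0.002,0],[0,0,0.001,0],[0,0,0,0],[0,0,0,0]])

```text
time_s: 27.5
eef_pos: [0.4944, 0.2331, 0.0351]
orientation: [0.0, -0.037, 0.999, 0.0]
contact_force: [0.1, 0.1, -1.6]
finger_gap: 0.74
gripper_force: 66.4
```

Emit:
step_arm(increments=[[0,0,0.001,0],[0,0,0.001,0],[0,0,0,0],[0,0,0,0]])

```text
time_s: 27.83
eef_pos: [0.4943, 0.233, 0.0329]
orientation: [-0.0, -0.037, 0.999, 0.0]
contact_force: [0.6, 0.8, -2.1]
finger_gap: 0.742
gripper_force: 66.4
```

Emit:
step_arm(increments=[[0,0,0.001,0],[0,0,0.001,0],[0,0,0,0],[0,0,0,0]])

```text
time_s: 28.17
eef_pos: [0.4944, 0.2331, 0.031]
orientation: [0.0, -0.037, 0.999, 0.0]
contact_force: [-0.7, -0.2, -0.9]
finger_gap: 0.74
gripper_force: 66.7
```

Emit:
step_arm(increments=[[0,0,0.001,0],[0,0,0,0],[0,0,0,0]])

```text
time_s: 28.42
eef_pos: [0.4944, 0.2331, 0.0309]
orientation: [0.0, -0.037, 0.999, 0.0]
contact_force: [-5.8, -1.1, 10.7]
finger_gap: 0.741
gripper_force: 67.8
```

Emit:
step_arm(increments=[[0,0,0,0],[0,0,0,0],[0,0,0,0],[0,0,0,0],[0,0,-0.015,0],[0,0,-0.025,0],[0,0,-0.03,0],[0,0,-0.03,0],[0,0,0,0],[0,0,0,0]], hand=0.95)

```text
time_s: 29.25
eef_pos: [0.4956, 0.2336, 0.1318]
orientation: [0.002, -0.037, 0.999, 0.001]
contact_force: [0.6, 0.3, -0.8]
finger_gap: 0.95
gripper_force: 0.0
```

Run:
```python
from h import *
c=cam("wrist"); print("mid",mar(c,layer(c,.043,.055,(.35,.65,.19,.275))),"upper",mar(c,layer(c,.043,.055,(.35,.65,.295,.4))))
go([.4864,.3399,.11],94.3,10)
```

```text
mid (array([495.1, 233.4, 192.1,  65.9,   4.3]), 5912, np.float64(48.3)) upper (array([485.5, 339.8, 189.9,  67. ,   4.2]), 5717, np.float64(48.1))
t 29.3 pos [0.4945 0.2332 0.1302] yaw -3.0667 x [-0.997 -0.075 -0.001] y [-0.075  0.997  0.001] gap 0.948 gf 0.0 F [-0.4 -0.2  0.2] q7 1.21
tool y az 94.29 -> roll -0.0001 rad
total shift after roll [1.00e-04 1.07e-01 2.03e-02] per row / 10 [0.     0.0107 0.002 ]
```

Emit:
step_arm(increments=[[0,0.02,0,0],[0,0.029,0,0],[0,0.029,0,0],[0,0.029,0,0],[0,0,0,0],[0,0,0.02,0],[0,0,0.02,0],[0,0,0.02,0],[0,0,0,0],[0,0,0,0]])

```text
time_s: 30.13
eef_pos: [0.485, 0.3386, 0.0678]
orientation: [-0.002, -0.037, 0.999, -0.001]
contact_force: [0.4, 0.4, 0.2]
finger_gap: 0.952
gripper_force: 0.0
```

Emit:
step_arm(increments=[[0,0,0.015,0],[0,0,0.012,0],[0,0,0.008,0],[0,0,0.004,0],[0,0,0,0],[0,0,0,0]])

```text
time_s: 30.63
eef_pos: [0.4864, 0.3398, 0.0311]
orientation: [-0.0, -0.037, 0.999, 0.0]
contact_force: [-0.2, 0.3, -0.5]
finger_gap: 0.954
gripper_force: 0.0
```

Emit:
step_arm(increments=[[0,0,0,0],[0,0,0,0],[0,0,0,0],[0,0,0,0],[0,0,0,0],[0,0,0,0],[0,0,0,0]], hand=0)

```text
time_s: 31.22
eef_pos: [0.4869, 0.34, 0.0319]
orientation: [0.001, -0.037, 0.999, 0.001]
contact_force: [-1.1, -1.1, 6.5]
finger_gap: 0.745
gripper_force: 67.9
```

Run:
```python
from h import *
go([.506,-.3125,.17],76.7,20)
```

```text
t 31.22 pos [0.4869 0.34   0.0319] yaw -3.0668 x [-0.997 -0.075 -0.001] y [-0.075  0.997  0.001] gap 0.745 gf 67.9 F [-1.1 -1.1  6.5] q7 1.05
tool y az 94.29 -> roll 0.3070 rad
total shift after roll [-0.1689 -0.6305 -0.1385] per row / 20 [-0.0084 -0.0315 -0.0069]
```

Emit:
step_arm(increments=[[0,0,-0.005,0],[0,0,-0.015,0],[0,0,-0.025,0],[0,0,-0.03,0],[0,0,-0.03,0],[0,0,-0.02,0],[0,0,0,0.1023],[0,0,0,0.1023],[0,0,0,0.1023],[-0.0042,-0.0157,0,0]])

```text
time_s: 32.05
eef_pos: [0.485, 0.3267, 0.1555]
orientation: [-0.001, 0.117, 0.993, 0.001]
contact_force: [-1.2, 0.4, -3.1]
finger_gap: 0.741
gripper_force: 67.1
```

Emit:
step_arm(increments=[[-0.0084,-0.0315,0,0],[-0.0084,-0.0315,0,0],[-0.0084,-0.0315,0,0],[-0.0084,-0.0315,0,0],[-0.0084,-0.0315,0,0],[-0.0084,-0.0315,0,0],[-0.0084,-0.0315,0,0],[-0.0084,-0.0315,0,0],[-0.0084,-0.0315,0,0],[-0.0084,-0.0315,0,0]])

```text
time_s: 32.88
eef_pos: [0.4952, -0.0043, 0.1557]
orientation: [-0.0, 0.115, 0.993, 0.0]
contact_force: [0.8, 0.7, -3.9]
finger_gap: 0.74
gripper_force: 67.1
```

Emit:
step_arm(increments=[[-0.0084,-0.0315,0,0],[-0.0084,-0.0315,0,0],[-0.0084,-0.0315,0,0],[-0.0084,-0.0315,0,0],[-0.0084,-0.0315,0,0],[-0.0084,-0.0315,0,0],[-0.0084,-0.0315,0,0],[-0.0084,-0.025,0,0],[-0.0084,-0.02,0,0],[0,0,0,0]])

```text
time_s: 33.72
eef_pos: [0.5067, -0.2839, 0.1558]
orientation: [-0.0, 0.118, 0.993, -0.001]
contact_force: [-0.9, -0.5, -3.1]
finger_gap: 0.74
gripper_force: 67.2
```

Run:
```python
from h import *
for n in("side","wrist"):
    c=cam(n); print("lower",mar(c,layer(c,.037,.055,(.35,.65,-.45,-.2)))); save(c,n+"4.png")
    print("held",mar(c,layer(c,.160,.185,(.35,.65,-.45,-.2))))
go([.506,-.3125,.09],76.7,10)
```

```text
lower (array([ 504.4, -314.8,   63.7,  192.3,   76.8]), 385, np.float64(43.6))
held (array([ 500.1, -298.3,   96.2,  191.6,   76.4]), 558, np.float64(169.2))
lower (array([0., 0., 0., 0., 0.]), 0, np.float64(nan))
held (array([ 472.1, -272.5,  125.9,  120.9,   76.5]), 22200, np.float64(171.7))
t 33.82 pos [ 0.5075 -0.2792  0.1553] yaw 2.9079 x [-0.973  0.232  0.002] y [0.232 0.973 0.   ] gap 0.74 gf 67.2 F [-0.1  0.3 -2.7] q7 1.96
tool y az 76.61 -> roll -0.0016 rad
total shift after roll [-0.0063 -0.0328  0.0653] per row / 10 [-0.0006 -0.0033  0.0065]
  return _methods._mean(a, axis=axis, dtype=dtype,
  ret = ret.dtype.type(ret / rcount)
```

View pics/wrist4.png

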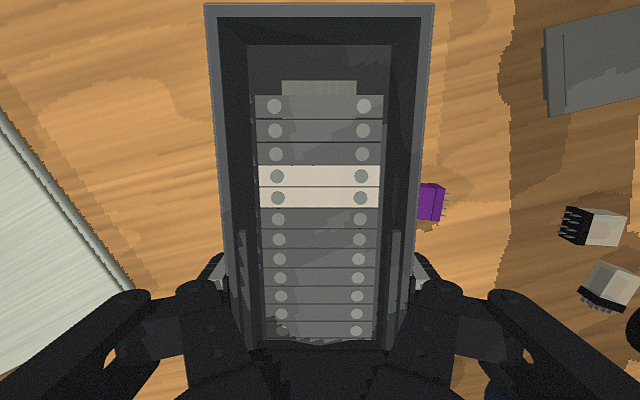

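Emit:
step_arm(increments=[[-0.003,-0.016,0,0],[-0.003,-0.016,0,0],[0,0,0.015,0],[0,0,0.015,0],[0,0,0.015,0],[0,0,0,0],[0,0,0,0],[0,0,0,0]])

```text
time_s: 34.48
eef_pos: [0.5076, -0.3101, 0.1116]
orientation: [0.0, 0.115, 0.993, 0.0]
contact_force: [1.1, -0.8, -2.9]
finger_gap: 0.743
gripper_force: 67.4
```

Run:
```python
from h import *
go([.5065,-.3135,.076],76.7,10)
c=cam("side"); m=layer(c,.034,.050,(.35,.65,-.45,-.2)); print("lower",mar(c,m))
cv2.imwrite("pics/s5.png",cv2.resize(c["color"][230:350,290:450],None,fx=4,fy=4,interpolation=cv2.INTER_CUBIC))
c=cam("top"); print("lower",mar(c,layer(c,.037,.055,(.35,.65,-.45,-.2)))); print("held",mar(c,layer(c,.118,.135,(.35,.65,-.45,-.2))))
```

```text
t 34.48 pos [ 0.5076 -0.3101  0.1116] yaw 2.9109 x [-0.974  0.229 -0.   ] y [0.229 0.974 0.   ] gap 0.743 gf 67.4 F [ 1.1 -0.8 -2.9] q7 2.05
tool y az 76.78 -> roll 0.0015 rad
total shift after roll [ 0.0003 -0.0036  0.0356] per row / 10 [ 0.     -0.0004  0.0036]
lower (array([ 493.7, -333.6,   61.7,  198.7,   62.7]), 290, np.float64(43.6))
lower (array([ 583. , -300.6,    5. ,   52.2,   75.7]), 24, np.float64(45.8))
held (array([ 580.2, -297.3,   22.7,   69.9,   55.7]), 53, np.float64(126.8))
```

View pics/s5.png

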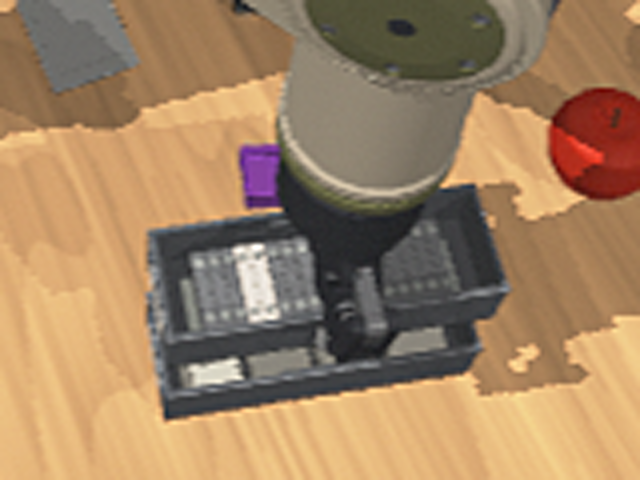

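Emit:
step_arm(increments=[[0,-0.0036,0,0],[0,0,0.01,0],[0,0,0.01,0],[0,0,0.01,0],[0,0,0.003,0],[0,0,0,0],[0,0,0,0],[0,0,0,0]])

```text
time_s: 35.25
eef_pos: [0.5064, -0.3144, 0.078]
orientation: [0.0, 0.116, 0.993, -0.0]
contact_force: [0.3, -0.4, -3.4]
finger_gap: 0.74
gripper_force: 67.4
```

Emit:
step_arm(increments=[[0,0,0.001,0],[0,0,0.001,0],[0,0,0,0],[0,0,0,0]])

```text
time_s: 35.58
eef_pos: [0.5063, -0.3142, 0.0759]
orientation: [-0.0, 0.116, 0.993, 0.0]
contact_force: [0.2, 1.1, -3.0]
finger_gap: 0.745
gripper_force: 67.4
```

Run:
```python
from h import *
go([.5065,-.3135,.072],76.7,10)
```

```text
t 35.58 pos [ 0.5063 -0.3142  0.0759] yaw 2.9096 x [-0.973  0.23   0.   ] y [0.23  0.973 0.   ] gap 0.745 gf 67.4 F [ 0.2  1.1 -3. ] q7 2.07
tool y az 76.71 -> roll 0.0001 rad
total shift after roll [-0.      0.0007  0.0039] per row / 10 [-0.      0.0001  0.0004]
```

Emit:
step_arm(increments=[[0,0.0005,0.001,0],[0,0,0.001,0],[0,0,0,0],[0,0,0,0]])

```text
time_s: 35.92
eef_pos: [0.5064, -0.3136, 0.0738]
orientation: [-0.0, 0.116, 0.993, 0.0]
contact_force: [0.1, 0.3, -3.6]
finger_gap: 0.742
gripper_force: 67.4
```

Emit:
step_arm(increments=[[0,0,0.001,0],[0,0,0.001,0],[0,0,0,0],[0,0,0,0]])

```text
time_s: 36.25
eef_pos: [0.5064, -0.3138, 0.072]
orientation: [0.0, 0.116, 0.993, 0.0]
contact_force: [-0.1, 1.1, -0.9]
finger_gap: 0.74
gripper_force: 67.7
```

Emit:
step_arm(increments=[[0,0,0.001,0],[0,0,0,0],[0,0,0,0]])

```text
time_s: 36.5
eef_pos: [0.5065, -0.3138, 0.0719]
orientation: [0.0, 0.116, 0.993, 0.0]
contact_force: [-4.1, 3.7, 8.7]
finger_gap: 0.749
gripper_force: 68.8
```

Emit:
step_arm(increments=[[0,0,0,0],[0,0,0,0],[0,0,0,0],[0,0,0,0],[0,0,-0.015,0],[0,0,-0.025,0],[0,0,-0.03,0],[0,0,-0.03,0],[0,0,0,0],[0,0,0,0]], hand=0.95)

```text
time_s: 37.33
eef_pos: [0.5074, -0.3145, 0.1728]
orientation: [0.002, 0.116, 0.993, -0.001]
contact_force: [0.0, -0.6, -0.5]
finger_gap: 0.946
gripper_force: 0.0
```

Run:
```python
from h import *
c=cam("wrist"); print("upper",mar(c,layer(c,.080,.096,(.35,.65,-.45,-.2))))
c=cam("side"); print("side",mar(c,layer(c,.080,.096,(.35,.65,-.45,-.2))))
c=cam("top"); print("top",mar(c,layer(c,.080,.096,(.35,.65,-.45,-.2))))
m=layer(c,.010,.06,(.53,.70,-.25,.15)); k,l,st,ce=cv2.connectedComponentsWithStats(m.astype(np.uint8))
for i in range(1,k):
  if st[i,4]>15: print(st[i],mar(c,l==i),c["color"][l==i].mean(0).round())
pose()
```

```text
upper (array([ 506.3, -313.5,   65.9,  192.1,   76.7]), 6514, np.float64(88.2))
side (array([ 503.3, -314.1,   66.8,  191.8,   76.5]), 479, np.float64(85.9))
top (array([ 594. , -310.5,   26.7,   48.6,   36.4]), 43, np.float64(87.4))
[309 149  17   5  64] (array([692.5,   7.4,  50.4,  14.7,  89.8]), 64, np.float64(18.5)) [27. 31. 36.]
[328 156  14  15 110] (array([654.7, -48.4,  28.3,  43. ,  56.8]), 110, np.float64(20.7)) [104. 115. 122.]
[333 177  15  12 115] (array([589. , -63.9,  41. ,  29.9,  70.9]), 115, np.float64(20.2)) [102. 114. 121.]
[298 182  15  13 113] (array([574.3,  47.2,  27.9,  41.9,  29. ]), 113, np.float64(20.2)) [118. 126.  53.]
[379 195  15   7  67] (array([ 536.4, -202.5,   41.3,   19.6,   70.5]), 67, np.float64(21.2)) [116.  53. 100.]
t 37.48 pos [ 0.5059 -0.3132  0.1696] yaw 2.9097 x [-0.973  0.23   0.002] y [0.23  0.973 0.001] gap 0.951 gf 0.0 F [-0.6 -0.2  0. ] q7 2.02
```

Emit:
step_arm(increments=[[0,0,0,0.1117],[0,0,0,0.1117],[0,0,0,0.1117],[0.0018,0.0303,0,0],[0.0018,0.0303,0,0],[0.0018,0.0303,0,0],[0.0018,0.0303,0,0],[0.0018,0.0303,0,0],[0.0018,0.0303,0,0],[0.0018,0.0303,0,0]], hand=0.6)

```text
time_s: 38.32
eef_pos: [0.6095, -0.1264, 0.1692]
orientation: [-0.001, 0.28, 0.96, -0.0]
contact_force: [0.4, -0.0, -0.0]
finger_gap: 0.599
gripper_force: 0.0
```

Emit:
step_arm(increments=[[0.0018,0.0303,0,0],[0.0018,0.0303,0,0],[0.0018,0.0303,0,0],[0,0,0,0],[0,0,0,0],[0,0,0,0]])

```text
time_s: 38.82
eef_pos: [0.6532, -0.049, 0.1694]
orientation: [-0.001, 0.28, 0.96, -0.001]
contact_force: [-0.2, -0.3, 0.2]
finger_gap: 0.599
gripper_force: 0.0
```

```bash
cat >> h.py <<'E'
def relays(c):
    """white block / whole rect of relays lying on the desk"""
    hsv=cv2.cvtColor(c["color"],cv2.COLOR_BGR2HSV)
    m=layer(c,.012,.032,(.53,.70,-.15,.15)); k,l,st,ce=cv2.connectedComponentsWithStats(m.astype(np.uint8))
    for i in range(1,k):
        if st[i,4]<200: continue
        r=l==i; w=r&(hsv[...,2]>110)&(hsv[...,1]<60); d=r&(hsv[...,2]<70)
        print("blob",st[i][:5],"all",mar(c,r)); 
        if w.sum()>50: print("   white",mar(c,w))
        if d.sum()>20: print("   dark",mar(c,d))
E
python3 - <<'E'
from h import *
c=cam("wrist"); save(c,"w6.png"); relays(c); pose()
E
```

```text
blob [ 343    7   56   68 1981] all (array([573.7,  49.5,  27.9,  42.4,  29.1]), 1981, np.float64(21.8))
   dark (array([576.2,  43.6,  25.8,  29.8,  29.2]), 78, np.float64(18.7))
blob [ 236  114   57   44 1575] all (array([588.4, -61.5,  42. ,  27.9,  72.8]), 1575, np.float64(21.8))
   white (array([588.5, -61.6,  41.6,  26.6,  72.6]), 1177, np.float64(21.7))
   dark (array([585.1, -72.4,   7.1,  27.8,  72. ]), 296, np.float64(22.2))
blob [ 306  166   33   49 1397] all (array([653.7, -45.7,  27.7,  42. ,  56.2]), 1397, np.float64(21.8))
   white (array([653.7, -45.5,  26.5,  41.6,  57.2]), 1063, np.float64(21.8))
   dark (array([663.5, -51.8,  26.7,   7.6,  57.6]), 271, np.float64(22.1))
blob [377 180  55  37 850] all (array([692.1,   9.2,  52.2,  15.8,  90. ]), 850, np.float64(19.4))
   dark (array([692.1,   9.2,  52.2,  15.8,  90. ]), 848, np.float64(19.4))
t 38.87 pos [ 0.6531 -0.05    0.1699] yaw 2.5727 x [-0.843  0.539  0.001] y [ 0.539  0.843 -0.002] gap 0.604 gf 0.0 F [ 0.4  0.  -0.1] q7 1.23
```

View pics/w6.png

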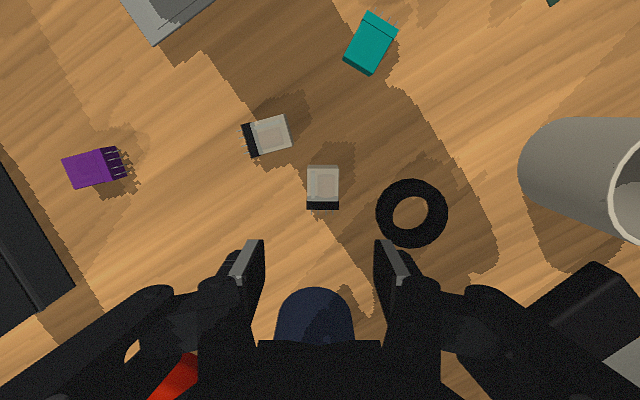

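Emit:
step_arm(increments=[[0.0046,0.0036,0.01,0.006],[0,0,0.018,0],[0,0,0.018,0],[0,0,0.018,0],[0,0,0.018,0],[0,0,0.018,0],[0,0,0.015,0],[0,0,0,0],[0,0,0,0]])

```text
time_s: 39.62
eef_pos: [0.6508, -0.0436, 0.0548]
orientation: [-0.001, 0.283, 0.959, -0.0]
contact_force: [-0.3, 0.0, -0.2]
finger_gap: 0.6
gripper_force: 0.0
```

Run:
```python
from h import *
go([.6512,-.0441,.029],57,10)
```

```text
t 39.62 pos [ 0.6508 -0.0436  0.0548] yaw 2.5669 x [-0.839  0.544  0.002] y [ 0.544  0.839 -0.001] gap 0.6 gf 0.0 F [-0.3  0.  -0.2] q7 1.25
tool y az 57.07 -> roll 0.0013 rad
total shift after roll [-0.0007 -0.0001  0.0258] per row / 10 [-0.0001 -0.      0.0026]
```

Emit:
step_arm(increments=[[0,0,0.012,0],[0,0,0.01,0],[0,0,0.004,0],[0,0,0,0],[0,0,0,0]])

```text
time_s: 40.03
eef_pos: [0.6519, -0.043, 0.0296]
orientation: [-0.0, 0.283, 0.959, -0.0]
contact_force: [0.1, -0.3, -0.4]
finger_gap: 0.602
gripper_force: 0.0
```

Emit:
step_arm(increments=[[0,0,0,0],[0,0,0,0],[0,0,0,0],[0,0,0,0],[0,0,0,0],[0,0,0,0],[0,0,0,0],[0,0,0,0]], hand=0)

```text
time_s: 40.7
eef_pos: [0.6526, -0.0431, 0.0307]
orientation: [0.001, 0.283, 0.959, 0.0]
contact_force: [0.2, -0.5, 6.0]
finger_gap: 0.314
gripper_force: 59.8
```

Emit:
step_arm(increments=[[0,0,-0.005,0],[0,0,-0.015,0],[0,0,-0.02,0],[0,0,-0.03,0],[0,0,-0.03,0],[0,0,0,0],[0,0,0,0]])

```text
time_s: 41.28
eef_pos: [0.6531, -0.0432, 0.1321]
orientation: [0.002, 0.283, 0.959, 0.001]
contact_force: [-0.1, 0.2, -2.0]
finger_gap: 0.311
gripper_force: 59.1
```

Run:
```python
from h import *
go([.5397,.2367,.129],4.3,12)
c=cam("wrist")
for d in models.regions_of("wrist","relay0_c"): print(round(d["conf"],2),d["rect"],rect(c,d["region"]))
```

```text
t 41.28 pos [ 0.6531 -0.0432  0.1321] yaw 2.5684 x [-0.84   0.542 -0.003] y [0.542 0.84  0.002] gap 0.311 gf 59.1 F [-0.1  0.2 -2. ] q7 1.23
tool y az 57.16 -> roll 0.9226 rad
total shift after roll [ 0.2876 -0.0921  0.002 ] per row / 12 [ 0.024  -0.0077  0.0002]
```

Emit:
step_arm(increments=[[0,0,0,0.1153],[0,0,0,0.1153],[0,0,0,0.1153],[0,0,0,0.1153],[0,0,0,0.1153],[0,0,0,0.1153],[0,0,0,0.1153],[0,0,0,0.1153],[0.0144,-0.0046,0,0],[0.0288,-0.0092,0,0]])

```text
time_s: 42.22
eef_pos: [0.6341, -0.0054, 0.1281]
orientation: [0.0, 0.683, 0.731, -0.002]
contact_force: [-0.2, 0.4, 0.1]
finger_gap: 0.313
gripper_force: 59.1
```

Emit:
step_arm(increments=[[0.0288,-0.0092,0,0],[0.0288,-0.0092,0,0],[0.0288,-0.0092,0,0],[0.0288,-0.0092,0,0],[0.0288,-0.0092,0,0],[0.0288,-0.0092,0,0],[0.0288,-0.0092,0,0],[0.0288,-0.0092,0,0],[0.0144,-0.0046,0,0],[0,0,0,0]])

```text
time_s: 43.05
eef_pos: [0.5354, 0.2426, 0.1278]
orientation: [-0.002, 0.677, 0.736, -0.001]
contact_force: [0.4, 0.6, -1.1]
finger_gap: 0.312
gripper_force: 59.1
```

Run:
```python
from h import *
c=cam("wrist"); print("rim",mar(c,layer(c,.043,.055,(.35,.65,.17,.30))))
go([.5397,.2367,.043],4.3,10)
```

```text
rim (array([494.3, 233.6, 192.1,  66.4,   4.3]), 5203, np.float64(48.2))
t 43.1 pos [0.5366 0.2397 0.1281] yaw 1.6509 x [-0.08   0.997 -0.001] y [ 0.997  0.08  -0.003] gap 0.311 gf 59.1 F [ 1.2 -0.2 -0.8] q7 -0.12
tool y az 4.59 -> roll 0.0050 rad
total shift after roll [-0.0032  0.0032  0.0851] per row / 10 [-0.0003  0.0003  0.0085]
```

Emit:
step_arm(increments=[[-0.001,0.003,0,0.004],[0,0,0.01,0],[0,0,0.01,0],[0,0,0.01,0],[0,0,0.005,0],[0,0,0,0],[0,0,0,0]])

```text
time_s: 43.68
eef_pos: [0.5415, 0.236, 0.0942]
orientation: [-0.0, 0.682, 0.732, -0.001]
contact_force: [-0.4, 0.6, 0.6]
finger_gap: 0.317
gripper_force: 59.1
```

Run:
```python
from h import *
go([.5397,.2367,.043],4.3,10)
```

```text
t 43.68 pos [0.5415 0.236  0.0942] yaw 1.6415 x [-0.071  0.998 -0.001] y [ 0.998  0.071 -0.001] gap 0.317 gf 59.1 F [-0.4  0.6  0.6] q7 -0.1
tool y az 4.05 -> roll -0.0043 rad
total shift after roll [ 0.0008 -0.0017  0.0512] per row / 10 [ 0.0001 -0.0002  0.0051]
```

Emit:
step_arm(increments=[[0,-0.001,0.01,0],[0,0,0.01,0],[0,0,0.01,0],[0,0,0.01,0],[0,0,0.008,0],[0,0,0.003,0],[0,0,0,0],[0,0,0,0]])

```text
time_s: 44.35
eef_pos: [0.5408, 0.2363, 0.0438]
orientation: [-0.0, 0.682, 0.732, -0.0]
contact_force: [-0.6, -0.5, -0.5]
finger_gap: 0.314
gripper_force: 59.1
```

Emit:
step_arm(increments=[[0,0,0.001,0],[0,0,0.001,0],[0,0,0,0],[0,0,0,0]])

```text
time_s: 44.68
eef_pos: [0.5408, 0.2366, 0.0421]
orientation: [-0.0, 0.681, 0.732, 0.0]
contact_force: [0.6, -0.5, -0.2]
finger_gap: 0.314
gripper_force: 59.1
```

Emit:
step_arm(increments=[[0,0,0,0],[0,0,0,0],[0,0,0,0],[0,0,0,0],[0,0,-0.01,0],[0,0,-0.02,0],[0,0,-0.03,0],[0,0,-0.03,0],[0,0,0,0],[0,0,0,0]], hand=0.45)

```text
time_s: 45.52
eef_pos: [0.5421, 0.2368, 0.1346]
orientation: [0.0, 0.682, 0.732, 0.002]
contact_force: [-0.2, 0.3, -0.9]
finger_gap: 0.45
gripper_force: 0.0
```

Run:
```python
from h import *
c=cam("wrist"); print("rim",mar(c,layer(c,.043,.055,(.35,.65,.17,.30)))); save(c,"w7.png")
print("in tray",mar(c,layer(c,.024,.040,(.51,.575,.20,.265))))
c=cam("top"); print(mar(c,layer(c,.010,.03,(.565,.62,-.10,-.03))))
go([.589,-.0605,.15],160.9,10)
```

```text
rim (array([494.3, 233.7, 192.2,  66.2,   4.3]), 5498, np.float64(48.2))
in tray (array([542.4, 231.2,  61.6,  47.7,   4.3]), 2579, np.float64(30.8))
(array([589.6, -64.1,  41.2,  28.7,  72.1]), 114, np.float64(20.5))
t 45.62 pos [0.5404 0.2365 0.1318] yaw 1.6422 x [-0.071  0.997  0.   ] y [ 0.997  0.071 -0.001] gap 0.448 gf 0.0 F [ 0.5  0.2 -0.1] q7 -0.13
tool y az 4.09 -> roll 0.4048 rad
total shift after roll [-0.2647  0.1431 -0.0184] per row / 10 [-0.0265  0.0143 -0.0018]
```

View pics/w7.png

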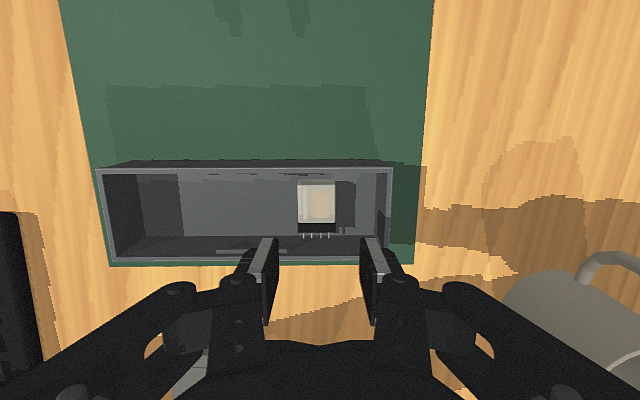

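Emit:
step_arm(increments=[[0,0,0,0.1237],[0,0,0,0.1237],[0,0,0,0.1237],[-0.0267,0.0134,0,0],[-0.0267,0.0134,0,0],[-0.0267,0.0134,0,0],[-0.0267,0.0134,0,0],[-0.0267,0.0134,0,0],[-0.0267,0.0134,0,0],[-0.0267,0.0134,0,0]], hand=0.6)

```text
time_s: 46.45
eef_pos: [0.5743, 0.0288, 0.1306]
orientation: [-0.001, 0.805, 0.594, -0.001]
contact_force: [0.7, -0.0, -1.1]
finger_gap: 0.596
gripper_force: 0.0
```

Emit:
step_arm(increments=[[-0.0267,0.0134,0,0],[-0.0267,0.0134,0,0],[-0.0267,0.0134,0,0],[0,0,0,0],[0,0,0,0],[0,0,0,0]])

```text
time_s: 46.95
eef_pos: [0.5893, -0.0576, 0.1307]
orientation: [-0.001, 0.805, 0.594, -0.001]
contact_force: [0.1, 0.7, 0.2]
finger_gap: 0.602
gripper_force: 0.0
```

Run:
```python
from h import *
c=cam("wrist"); save(c,"w8.png"); relays(c); go([.5893,-.0586,.029],162.8,8)
```

```text
blob [ 422   24   35   81 1579] all (array([692.1,   9.7,  52.3,  15.8,  90. ]), 1579, np.float64(19.4))
   dark (array([692.1,   9.7,  52.3,  15.8,  90. ]), 1576, np.float64(19.4))
blob [ 217   28   70   74 2561] all (array([573.3,  49.7,  27.9,  42.3,  27.6]), 2561, np.float64(21.8))
   dark (array([576.3,  44.2,  27.2,  29.5,  28.4]), 79, np.float64(19.3))
blob [ 302  181   37   55 1868] all (array([588.6, -61.2,  42. ,  27.1,  72.5]), 1868, np.float64(21.7))
   white (array([588.5, -61.3,  41.2,  26.7,  73.1]), 1330, np.float64(21.7))
   dark (array([585.2, -72.1,   8.3,  27.1,  72.5]), 371, np.float64(22.0))
t 47.0 pos [ 0.5895 -0.0567  0.1309] yaw 1.2725 x [0.294 0.956 0.   ] y [ 0.956 -0.294 -0.002] gap 0.603 gf 0.0 F [-0.1  0.1 -0.5] q7 0.07
tool y az -17.09 -> roll 0.0019 rad
total shift after roll [-0.0019  0.0006  0.1019] per row / 8 [-0.0002  0.0001  0.0127]
```

Emit:
step_arm(increments=[[-0.0015,0.0005,0.012,0],[0,0,0.017,0],[0,0,0.017,0],[0,0,0.017,0],[0,0,0.016,0],[0,0,0.012,0],[0,0,0.008,0],[0,0,0.002,0],[0,0,0,0],[0,0,0,0]])

```text
time_s: 47.83
eef_pos: [0.5903, -0.0598, 0.0314]
orientation: [0.0, 0.805, 0.594, 0.0]
contact_force: [0.4, 0.6, -0.2]
finger_gap: 0.602
gripper_force: 0.0
```

Emit:
step_arm(increments=[[0,0,0,0],[0,0,0,0],[0,0,0,0],[0,0,0,0],[0,0,0,0],[0,0,0,0],[0,0,0,0],[0,0,0,0]], hand=0)

```text
time_s: 48.5
eef_pos: [0.5907, -0.06, 0.032]
orientation: [0.0, 0.805, 0.594, 0.001]
contact_force: [0.1, 0.5, 6.4]
finger_gap: 0.31
gripper_force: 59.8
```

Emit:
step_arm(increments=[[0,0,-0.005,0],[0,0,-0.015,0],[0,0,-0.02,0],[0,0,-0.03,0],[0,0,-0.03,0],[0,0,0,0],[0,0,0,0]])

```text
time_s: 49.08
eef_pos: [0.591, -0.06, 0.1329]
orientation: [0.001, 0.805, 0.594, 0.002]
contact_force: [-0.6, 0.6, -1.5]
finger_gap: 0.311
gripper_force: 59.1
```

Run:
```python
from h import *
go([.4495,.2302,.13],4.3,10)
```

```text
t 49.08 pos [ 0.591  -0.06    0.1329] yaw 1.271 x [0.295 0.955 0.002] y [ 0.955 -0.295  0.003] gap 0.311 gf 59.1 F [-0.6  0.6 -1.5] q7 0.08
tool y az -17.18 -> roll -0.3749 rad
total shift after roll [ 0.3    -0.1194  0.003 ] per row / 10 [ 0.03   -0.0119  0.0003]
```

Emit:
step_arm(increments=[[0,0,0,-0.125],[0,0,0,-0.125],[0,0,0,-0.125],[0.03,-0.0119,0,0],[0.03,-0.0119,0,0],[0.03,-0.0119,0,0],[0.03,-0.0119,0,0],[0.03,-0.0119,0,0],[0.03,-0.0119,0,0],[0.03,-0.0119,0,0]])

```text
time_s: 49.92
eef_pos: [0.4893, 0.1445, 0.1299]
orientation: [-0.001, 0.68, 0.733, -0.001]
contact_force: [1.1, -0.2, -0.2]
finger_gap: 0.31
gripper_force: 59.2
```

Emit:
step_arm(increments=[[0.03,-0.0119,0,0],[0.03,-0.0119,0,0],[0.03,-0.0119,0,0],[0,0,0,0],[0,0,0.01,0],[0,0,0.01,0],[0,0,0.015,0],[0,0,0,0],[0,0,0,0],[0,0,0,0]])

```text
time_s: 50.75
eef_pos: [0.4491, 0.2292, 0.0957]
orientation: [0.0, 0.681, 0.732, -0.0]
contact_force: [0.2, 0.0, -0.7]
finger_gap: 0.312
gripper_force: 59.2
```

Run:
```python
from h import *
go([.4495,.2302,.044],4.3,10)
```

```text
t 50.75 pos [0.4491 0.2292 0.0957] yaw 1.644 x [-0.073  0.997 -0.001] y [ 0.997  0.073 -0.001] gap 0.312 gf 59.2 F [ 0.2  0.  -0.7] q7 -0.24
tool y az 4.19 -> roll -0.0019 rad
total shift after roll [0.001  0.0005 0.0517] per row / 10 [0.0001 0.     0.0052]
```

Emit:
step_arm(increments=[[0,0,0.01,0],[0,0,0.01,0],[0,0,0.01,0],[0,0,0.01,0],[0,0,0.008,0],[0,0,0.004,0],[0,0,0,0],[0,0,0,0]])

```text
time_s: 51.42
eef_pos: [0.4487, 0.2302, 0.0437]
orientation: [-0.0, 0.68, 0.733, -0.0]
contact_force: [-0.6, 0.0, 0.3]
finger_gap: 0.31
gripper_force: 59.2
```

Emit:
step_arm(increments=[[0,0,0.001,0],[0,0,0,0],[0,0,0,0]])

```text
time_s: 51.67
eef_pos: [0.4489, 0.2306, 0.0433]
orientation: [-0.0, 0.68, 0.733, 0.0]
contact_force: [-0.0, -0.4, -0.3]
finger_gap: 0.309
gripper_force: 59.2
```

Emit:
step_arm(increments=[[0,0,0,0],[0,0,0,0],[0,0,0,0],[0,0,0,0],[0,0,-0.01,0],[0,0,-0.02,0],[0,0,-0.03,0],[0,0,-0.03,0],[0,0,-0.03,0],[0,0,0,0]], hand=0.45)

```text
time_s: 52.5
eef_pos: [0.4518, 0.2313, 0.1692]
orientation: [0.001, 0.68, 0.733, 0.004]
contact_force: [1.3, 0.6, 0.5]
finger_gap: 0.452
gripper_force: 0.0
```

Run:
```python
from h import *
c=cam("wrist"); print("rim",mar(c,layer(c,.043,.055,(.35,.65,.17,.30)))); save(c,"w9.png")
c=cam("top"); print("rim top",mar(c,layer(c,.043,.055,(.35,.65,.17,.30))));print("cover",mar(c,layer(c,.013,.026,(.40,.515,-.13,.13))),mar(c,layer(c,.03,.05,(.41,.5,-.05,.05))))
go([.4553,.0002,.12],0,8)
```

```text
rim (array([494.6, 233.6, 192.3,  66.1,   4.3]), 4322, np.float64(48.3))
rim top (array([496.4, 229.8, 191.8,  64.6,   4.6]), 147, np.float64(46.8))
cover (array([456.2,  -3.1, 188.8,  62.9,  89.5]), 1050, np.float64(19.6)) (array([455.8, -11.2,  57.3,  51.6,  89.8]), 217, np.float64(38.6))
t 52.6 pos [0.4495 0.2309 0.1647] yaw 1.646 x [-0.075  0.997  0.003] y [0.997 0.075 0.002] gap 0.454 gf 0.0 F [ 0.1  0.5 -0.2] q7 -0.31
tool y az 4.31 -> roll 0.0752 rad
total shift after roll [-0.2308  0.0057  0.0441] per row / 8 [-0.0288  0.0007  0.0055]
```

View pics/w9.png

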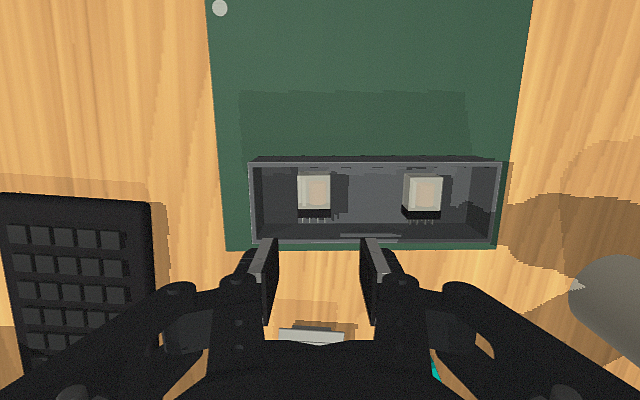

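Emit:
step_arm(increments=[[0,0,0,0.0752],[-0.0288,0.0007,0.005,0],[-0.0288,0.0007,0.005,0],[-0.0288,0.0007,0.005,0],[-0.0288,0.0007,0.005,0],[-0.0288,0.0007,0.005,0],[-0.0288,0.0007,0.005,0],[-0.0288,0.0007,0.005,0],[-0.0288,0.0007,0.005,0],[0,0,0,0]], hand=0.75)

```text
time_s: 53.43
eef_pos: [0.4527, -0.006, 0.1216]
orientation: [-0.0, 0.71, 0.704, -0.002]
contact_force: [-0.8, 0.1, -0.0]
finger_gap: 0.75
gripper_force: 0.0
```

Emit:
step_arm(increments=[[0,0,0,0],[0,0,0,0]])

```text
time_s: 53.6
eef_pos: [0.4538, 0.0003, 0.1224]
orientation: [-0.0, 0.707, 0.707, -0.001]
contact_force: [-0.4, 0.5, -0.2]
finger_gap: 0.752
gripper_force: 0.0
```

Run:
```python
from h import *
c=cam("wrist"); print("cover",mar(c,layer(c,.014,.026,(.40,.515,-.13,.13))),mar(c,layer(c,.035,.046,(.41,.5,-.04,.04))))
go([.4553,.0002,.046],0,8)
```

```text
cover (array([455.4,  -0. , 190.4,  64.4,  89.8]), 18527, np.float64(20.5)) (array([4.554e+02, 6.000e-01, 5.310e+01, 4.210e+01, 4.000e-01]), 4139, np.float64(39.7))
t 53.65 pos [0.454  0.0009 0.1225] yaw 1.5719 x [-0.001  1.     0.   ] y [ 1.     0.001 -0.001] gap 0.748 gf 0.0 F [0.2 0.5 0.6] q7 0.09
tool y az 0.06 -> roll 0.0011 rad
total shift after roll [-0.0007  0.0014  0.0765] per row / 8 [-0.0001  0.0002  0.0096]
```

Emit:
step_arm(increments=[[0,0.0012,0.012,0],[0,0,0.015,0],[0,0,0.015,0],[0,0,0.015,0],[0,0,0.01,0],[0,0,0.007,0],[0,0,0.002,0],[0,0,0,0],[0,0,0,0]])

```text
time_s: 54.4
eef_pos: [0.4559, 0.0001, 0.0473]
orientation: [0.0, 0.707, 0.707, 0.0]
contact_force: [0.1, 0.6, -0.4]
finger_gap: 0.751
gripper_force: 0.0
```

Emit:
step_arm(increments=[[0,0,0,0],[0,0,0,0],[0,0,0,0],[0,0,0,0],[0,0,0,0],[0,0,0,0],[0,0,0,0],[0,0,0,0]], hand=0)

```text
time_s: 55.07
eef_pos: [0.4563, 0.0001, 0.048]
orientation: [0.0, 0.707, 0.707, 0.001]
contact_force: [-1.7, -0.3, 8.4]
finger_gap: 0.496
gripper_force: 59.9
```

Run:
```python
from h import *
go([.4946,.2336,.15],94.3,8)
```

```text
t 55.07 pos [4.563e-01 1.000e-04 4.800e-02] yaw 1.5706 x [0.    1.    0.001] y [ 1.    -0.     0.002] gap 0.496 gf 59.9 F [-1.7 -0.3  8.4] q7 0.23
tool y az -0.01 -> roll 1.4956 rad
total shift after roll [ 0.0558 -0.2298 -0.1023] per row / 8 [ 0.007  -0.0287 -0.0128]
```

Emit:
step_arm(increments=[[0,0,-0.005,0],[0,0,-0.015,0],[0,0,-0.025,0],[0,0,-0.025,0],[0,0,-0.02,0],[0.02,0.0033,0,0],[0.03,0.005,0,0],[0.03,0.005,0,0],[0.03,0.005,0,0],[0.03,0.005,0,0]])

```text
time_s: 55.9
eef_pos: [0.4788, 0.1415, 0.1375]
orientation: [-0.0, 0.707, 0.707, 0.0]
contact_force: [1.1, -0.7, -0.6]
finger_gap: 0.499
gripper_force: 61.6
```

Emit:
step_arm(increments=[[0.03,0.005,0,0],[0.03,0.005,0,0],[0.0235,0.004,0,0],[0.01,0.001,0,0],[0,0,0,-0.1175],[0,0,0,-0.1175],[0,0,0,-0.1175],[0,0,0,-0.1175],[0,0,0,-0.1175],[0,0,0,-0.1175]])

```text
time_s: 56.73
eef_pos: [0.4938, 0.2326, 0.1373]
orientation: [0.0, 0.417, 0.909, -0.0]
contact_force: [0.1, -0.6, -1.8]
finger_gap: 0.498
gripper_force: 61.5
```

Emit:
step_arm(increments=[[0,0,0,-0.1175],[0,0,0,-0.1175],[0,0,0,-0.1175],[0,0,0,-0.1175],[0,0,0,-0.1175],[0,0,0,-0.1175],[0,0,0,-0.1175],[0,0,0,-0.1175],[0,0,0,0],[0,0,0,0]])

```text
time_s: 57.57
eef_pos: [0.4939, 0.2328, 0.1372]
orientation: [0.0, -0.035, 0.999, -0.0]
contact_force: [-0.5, -1.1, -1.4]
finger_gap: 0.5
gripper_force: 61.5
```

Run:
```python
from h import *
c=cam("wrist"); save(c,"w10.png"); print("tray",mar(c,layer(c,.040,.055,(.35,.65,.17,.30))),"cover",mar(c,layer(c,.098,.118,(.35,.65,.17,.30))))
c=cam("top"); print("tray",mar(c,layer(c,.040,.055,(.35,.65,.17,.30))),"cover",mar(c,layer(c,.095,.118,(.35,.65,.17,.30))))
go([.4946,.2336,.105],94.3,8)
```

```text
tray (array([0., 0., 0., 0., 0.]), 0, np.float64(nan)) cover (array([473.7, 231.8, 148.6,  64.6,   3.9]), 28801, np.float64(109.6))
tray (array([497.4, 201.6, 190.3,  13.3,   2.3]), 91, np.float64(46.8)) cover (array([499.3, 205.9, 191.6,  38.3,  12.4]), 355, np.float64(108.4))
t 57.67 pos [0.4939 0.2331 0.1371] yaw -3.0717 x [-0.998 -0.07   0.   ] y [-0.07   0.998 -0.   ] gap 0.496 gf 61.5 F [-0.3 -0.4 -0.7] q7 1.27
tool y az 94.01 -> roll -0.0051 rad
total shift after roll [-0.0008  0.0004  0.0321] per row / 8 [-0.0001  0.0001  0.004 ]
  return _methods._mean(a, axis=axis, dtype=dtype,
  ret = ret.dtype.type(ret / rcount)
```

Emit:
step_arm(increments=[[-0.0005,0,0.008,-0.005],[0,0,0.01,0],[0,0,0.01,0],[0,0,0.01,0],[0,0,0,0],[0,0,0,0],[0,0,0,0]])

```text
time_s: 58.25
eef_pos: [0.4944, 0.2335, 0.0988]
orientation: [-0.0, -0.039, 0.999, -0.0]
contact_force: [1.1, -0.1, -0.8]
finger_gap: 0.499
gripper_force: 61.5
```

Run:
```python
from h import *
go([.4944,.2331,.08],94.3,8)
c=cam("side"); cv2.imwrite("pics/s11.png",cv2.resize(c["color"][110:210,220:350],None,fx=5,fy=5,interpolation=cv2.INTER_CUBIC))
```

```text
t 58.25 pos [0.4944 0.2335 0.0988] yaw -3.0627 x [-0.997 -0.079  0.   ] y [-0.079  0.997 -0.   ] gap 0.499 gf 61.5 F [ 1.1 -0.1 -0.8] q7 1.3
tool y az 94.52 -> roll 0.0038 rad
total shift after roll [ 0.     -0.0004  0.0188] per row / 8 [ 0.     -0.      0.0024]
```

View pics/s11.png

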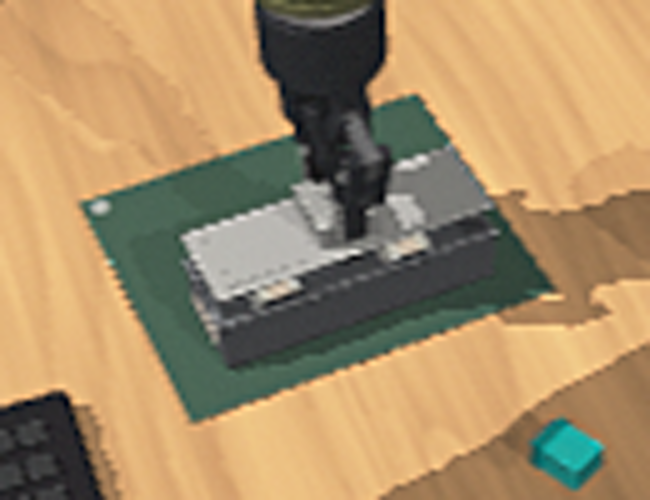

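Aligned above the tray with both relays inside; lower slowly with the tabs squeezed.

Emit:
step_arm(increments=[[0,0,0.002,0.002],[0,0,0.002,0],[0,0,0.002,0],[0,0,0.002,0],[0,0,0.002,0],[0,0,0,0],[0,0,0,0]])

```text
time_s: 58.88
eef_pos: [0.4942, 0.2335, 0.0887]
orientation: [-0.0, -0.039, 0.999, -0.0]
contact_force: [1.4, -1.1, -1.0]
finger_gap: 0.498
gripper_force: 61.5
```

Emit:
step_arm(increments=[[0,0,0.002,0],[0,0,0.002,0],[0,0,0.002,0],[0,0,0,0],[0,0,0,0]])

```text
time_s: 59.3
eef_pos: [0.4942, 0.2335, 0.0827]
orientation: [-0.0, -0.039, 0.999, -0.0]
contact_force: [0.4, 0.7, -0.9]
finger_gap: 0.5
gripper_force: 61.5
```

Emit:
step_arm(increments=[[0,0,0.001,0],[0,0,0.001,0],[0,0,0.001,0],[0,0,0,0],[0,0,0,0]])

```text
time_s: 59.72
eef_pos: [0.4943, 0.2336, 0.0799]
orientation: [-0.0, -0.039, 0.999, 0.0]
contact_force: [0.0, -0.1, -1.2]
finger_gap: 0.499
gripper_force: 61.5
```

Emit:
step_arm(increments=[[0,0,0.001,0],[0,0,0,0],[0,0,0,0]])

```text
time_s: 59.97
eef_pos: [0.4944, 0.2337, 0.0799]
orientation: [-0.0, -0.039, 0.999, 0.0]
contact_force: [-4.5, -1.3, 9.8]
finger_gap: 0.5
gripper_force: 62.7
```

Emit:
step_arm(increments=[[0,0,0,0],[0,0,0,0],[0,0,0,0],[0,0,0,0],[0,0,0,0],[0,0,-0.01,0],[0,0,-0.025,0],[0,0,-0.03,0],[0,0,-0.03,0],[0,0,0,0]], hand=0.75)

```text
time_s: 60.8
eef_pos: [0.4974, 0.2345, 0.1808]
orientation: [0.004, -0.038, 0.999, 0.003]
contact_force: [2.5, -0.3, 1.0]
finger_gap: 0.749
gripper_force: 0.0
```

Run:
```python
from h import *
p=pose()
c=cam("wrist"); save(c,"w12.png"); m=layer(c,.042,.060,(.35,.65,.17,.30)); print("plate",mar(c,m)); print("grip",mar(c,layer(c,.064,.08,(.35,.65,.17,.30))))
w=c["W"][m]; A=np.c_[w[:,:2]-[.4945,.2335],np.ones(len(w))]; print("plane",np.linalg.lstsq(A,w[:,2],rcond=None)[0].round(4))
c=cam("top"); save(c,"top12.png"); relays(c)
print("upper",mar(c,layer(c,.080,.096,(.35,.65,-.45,-.2))))
hsv=cv2.cvtColor(c["color"],cv2.COLOR_BGR2HSV); m=layer(c,.008,.2,(.2,.95,-.6,.6)); k,l,st,ce=cv2.connectedComponentsWithStats(m.astype(np.uint8))
for i in range(1,k):
  if st[i,4]>25: print(st[i],mar(c,l==i)[0])
```

```text
t 60.8 pos [0.4974 0.2345 0.1808] yaw -3.0651 x [-0.997 -0.076 -0.008] y [-0.076  0.997  0.005] gap 0.749 gf 0.0 F [ 2.5 -0.3  1. ] q7 1.26
plate (array([494.4, 233.4, 190.5,  65.8,   4.2]), 15726, np.float64(52.2))
grip (array([494.8, 234. ,  42.4,  52.6,   4.4]), 3468, np.float64(71.5))
plane [0.0008 0.0071 0.0522]
upper (array([ 507.4, -315.5,   66.6,  192.9,   76.8]), 309, np.float64(87.0))
[414  63  32  37 813] [ 900.6 -341.3   87.4   90.9   56.8]
[ 136   69   78   49 2969] [884.4 457.2 116.  221.2   8.9]
[273  75  44  30 947] [899.3  76.1  75.  135.1   9.2]
[474  99   8  10  26] [ 849.  -508.6   23.8   27.1   80.3]
[348 101  27  40 686] [ 767.1 -128.9   75.5   75.2   35.2]
[248 113  41  35 661] [759.7 154.6 110.2  82.8  52. ]
[397 122  23  23 429] [ 740.4 -274.1   67.3   66.4   12.5]
[308 135  19  20 218] [715.8   7.3  56.8  62.4  89.5]
[ 407  169   38   72 1796] [ 519.7 -323.4   84.5  223.3   74.4]
[ 472  177   50   83 2664] [ 479.3 -559.3  233.3  133.1   14. ]
[237 180  17  15 173] [574.5 221.2  49.5  44.3  25.3]
[298 182  15  13 117] [574.5  47.4  28.4  41.3  30.2]
[378 195  16  12 122] [ 533.2 -201.5   41.4   29.2   72.7]
[239 203  18  43 448] [461.4 200.4 116.1  48.1  18.3]
[300 252  56   9 294] [365.4 -21.9 165.2  24.5  89.5]
[ 263  276  130   38 4344] [252.9 -20.5 105.6 383.6   0. ]
[410 279  26  34 631] [ 246.  -301.4   97.7   60.4    9.4]
[ 99 308  27   8 167] [204.3 589.7  30.   14.5  55. ]
```

View pics/w12.png

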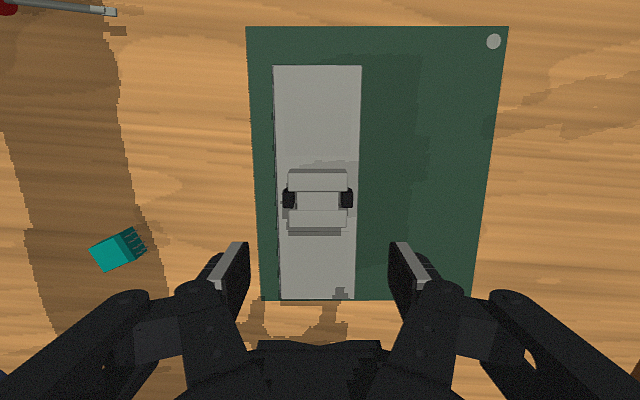

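Run:
```python
from h import *
c=cam("wrist"); c=cam("wrist"); pose()
for a,b,n in((.042,.060,"plate"),(.064,.08,"grip"),(-.005,.008,"mat")):
    m=layer(c,a,b,(.42,.58,.19,.28) if n!="mat" else (.45,.55,.29,.37)); w=c["W"][m]; A=np.c_[w[:,:2]-w[:,:2].mean(0),np.ones(len(w))]; print(n,mar(c,m),np.linalg.lstsq(A,w[:,2],rcond=None)[0].round(4))
```

```text
t 61.0 pos [0.4939 0.2334 0.1735] yaw -3.0643 x [-0.997 -0.077  0.001] y [-0.077  0.997 -0.   ] gap 0.752 gf 0.0 F [-1.  -0.2 -1. ] q7 1.26
plate (array([500. , 233.7, 164.5,  65.9,   4.1]), 12810, np.float64(52.3)) [-0.0003  0.0073  0.0523]
grip (array([494.5, 234.2,  42.2,  52.8,   4.2]), 3603, np.float64(71.5)) [0.0195 0.0016 0.0712]
mat (array([500., 330.,  80., 100.,  90.]), 8702, np.float64(2.8)) [0.0007 0.0002 0.0028]
```

```bash
python3 -c "
from h import *
print(close_job())"
```

```text
the job is handed in; nothing more can be done
None
```

I handed the job in at about 61 s of the 210 s: the relay tray is on the mat with the two relays I found in it, the cover on and both tabs out, and the upper tray is nested on the lower one. The closing check gave no verdict, so this rests on my last camera measurements.

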